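# Put the spare battery pack on charge

## Robot

A 6-joint arm with a two-finger parallel gripper is mounted at the origin on a cart in front of the work surface, level with it; the furniture and walls round the work are solid. World frame = base frame: x ahead of the robot, y to its left, z up, the work surface at z = 0. Lengths are in m, angles in rad, forces in N, time in s.
With the tool pointing down it reaches from about 0.35 to 0.975 m from the base axis. Payload 17.4 kg.
Tool frame: the origin (TCP) lies at the very end of the fingers, on their centre line; the grasp point (between the pads) lies 19 mm behind it; x points along the fingers, y is the direction in which the jaws open and shut, and the axes are right-handed (so a half turn about x gives the same grasp; the last joint's range is limited). The gripper opens to 85 mm and grips with 20 to 120 N. Pads are 22 mm wide; open, the fingers measure 114 mm over their backs; the gripper's body (76 mm by 85 mm) begins 54 mm behind the grasp point. The pads swing forward as they close: fully open they stand 13 mm farther back than shut.
Start: joints at [-1.287, 0.116, 1.442, -0, 1.584, -0.038], TCP at [0.213, -0.64, 0.231] pointing down, gripper open.
Joint ranges: [-2.83, 2.83], [-0.83, 2.19], [0.07, 2.5], [-1.14, 4.28], [0.01, 3], [-2.97, 2.97]. Speed limits (rad/s): [1.89, 1.89, 2.22, 3.14, 3.14, 3.14].

## Interface

Orientations are given as a unit quaternion [x, y, z, w].
In Python, from plant import r gives the robot as it stands. The module is installed in compiled form; this text tells all that it offers.
- The arm moves only by the shell command python3 -m jog 'ROWS'. ROWS is JSON, a list of rows, each a list of 7 numbers: the finger opening in mm, from 0 to 85.4, then the shift along the tool's x, y, z in mm, then the turn, a rotation vector about the tool's x, y, z in degrees. A call has 1 to 5 rows; each row shifts and turns the commanded pose from where the row before left it, along the tool's axes as they then stand; what a row does not reach is not made up. A row lasts 1/12 s, in which the tool goes at most 41.7 mm and 7.16 degrees, less where a joint would pass 70% of its speed; a pose out of reach is approached as far as the arm can. A call is refused whole if a number of a shift passes 41.7 or a number of a turn 7.16, either way. A call with a gripper value outside its range is refused whole. The fingers move at their own pace and stop on an object; the grip force is fixed at half the most. Time passes only in rows, so rows that do not move let the fingers close. It gives the time, the measured TCP pose, the force and the opening at its end, in the units of the state.
- r.get_state(): the state, without advancing time (a new reading comes with each control period).
- r.read_camera(name): name is "scene" or "side" or "wrist"; returns (picture, depth): 420x560x3 uint8, red, green, blue; 420x560 float32, m along the optical axis (not along the pixel's ray), 0 where there is no reading.
- r.camera_params(name): a dict with "fx", "fy", "cx", "cy" (pixels), "R" (3x3) and "t" (3): a world point X has camera coordinates R X + t. Camera axes: x right, y down, z forward; pixel columns grow to the right and rows downward; lengths in m; the calibration is good to about 2 mm. A picture is of the moment at which its call begins: read the wrist's pose just before it. camera_params takes no time and is no camera call; for the wrist camera it gives the pose at the moment of the call.
- r.hand_in(): hands the job in, once; it reports no verdict.
The state is a dict: "t": time; "joint_pos": joint angles; "joint_vel": joint speeds; "effort": joint torques, N m; "eef_pos": TCP position; "eef_rot": TCP orientation; "force": force on the tool from outside, world axes, zero at the start; "ft_torque": the same for the moment, N m; "finger_gap": finger opening in m.
Only numpy, scipy, OpenCV 4.12 (cv2) and the standard library are available. Lean on these libraries where they do the work, as an engineer would, in place of code of your own. Each camera call takes 0.05 s, during which the arm holds its last target.

## Task

Put the spare battery pack on charge. Pull it out of the bin by the end that sticks out, lay it flat on the bench right way up without dropping it and let go of it, then take it again near its heel, hook its toe tongue under the lip of the charging bay with the heel still raised, and swing the heel down until the sprung catch snaps over it. Leave the loose pipe fittings where they are.

Things in the scene. Friction and masses are not known exactly. Their poses are not given: they have to be found in the camera images.
- pack_mid (a point): Centre of the loose battery pack: black slab 164 long x 58 wide x 36 mm high, 0.25-0.5 kg, small grey plate and four white dots on top. x runs from heel to toe, y across, z up through its top. The full-height body spans x = -74 to 68 mm. It starts leaning in the bin, heel down, toe raised 0.56 rad (32 degrees), toe end out over the bin's +x rim, where it can be held across its 58 mm.
- pack_toe (a point): Tip of the pack's toe tongue, half-way up it: 82 mm from pack_mid along the pack's x, 14 mm below it in its z. The tongue spans x = 68 to 82 mm, is 44 mm wide and 8 mm thick, level with the underside.
- pack_heel (a point): Rear of the pack's heel block, half-way up it: -82 mm from pack_mid along the pack's x, 6 mm below it in its z. The block spans x = -82 to -74 mm, is 24 mm high; its top is the ledge that the catch holds.
- battery_pack: The whole pack: origin under its middle, 18 mm below pack_mid, same axes.
- charging_bay: Grey charging bay screwed to the bench, 200 x 77 mm. Origin on the bench under the seat's middle, x points to the lip, z up. Side cheeks, 46 mm high, 63 mm apart inside, run from x = -14 to 92 mm and leave no finger room; from x = -88 to -14 mm the guides are only 21 mm high (77 mm over their outsides), so fingers can hold the heel half of the pack. Heel stops at x = -84 mm, 26 mm high.
- bay_seat (a point): Middle of the bay's flat floor, 16 mm above the bench, axes as the bay's. A seated pack has its centre 18 mm above this point and its axes along the bay's. While the tongue goes in, the heel must be high enough to pass over the catch (59 mm above the bench): toe down by about 0.34 rad at first, easing to 0.23 rad as the tongue reaches the toe wall.
- bay_lip (a point): Lower inner edge of the steel retaining lip, 63 mm wide: x = 72 mm in the bay, 27.5 mm above the bench. The lip, 5 mm thick, reaches from there over the tongue's place to the toe wall at x = 84 mm. The room under it is 11.5 mm high, so the 8 mm tongue goes in with the pack tilted toe-down by up to about 0.3 rad.
- catch (a joint): Sprung steel catch behind the heel, 26 mm wide: 0 upright, up to 0.25 rad pushed away from the pack. Its hook ends at x = -76 mm in the bay, underside 41 mm above the bench, run-in ramp above it up to 59 mm; thumb tab back to x = -103 mm. The descending heel pushes it back 0.15 rad (5 to 15 N on the heel); it springs to 0 over the ledge once the pack is fully down.
- bin: Narrow open steel bin screwed to the bench, 106 x 72 mm, 58 mm high, walls 3 mm. Origin on the bench under its middle; x points to the rim over which the pack's toe sticks out. No room for fingers inside. Between bin and bay the bench is clear round x = 0.505, y = 0.055 m for a pack lying along x; a low board begins at y = 0.13 m and the bench ends in front at x = 0.345 m.
- black_elbow: Loose black plastic pipe elbow, 61 x 61 x 46 mm, origin under its middle. Leave it where it is.
- grey_tee: Loose grey plastic pipe tee, 67 x 92 x 42 mm, origin under its middle. Leave it where it is.
- white_elbow: Loose white plastic pipe elbow, 59 x 59 x 42 mm, origin under its middle. Leave it where it is.
- black_coupling: Black plastic pipe coupling standing on the bench, 54 mm across, 60 mm high, origin under its middle; it does not give way.

How it is judged:
By the outcome, as a careful person would: the job done as asked, in the order asked, and still so for the second after the job is handed in, with the robot touching nothing.
It also fails if it takes over 58 s, if anything falls off the work surface, if the arm or the gripper's body presses on something with over 40 N, if the wrist force passes 120 N, or if a joint passes its speed limit or range.

## Working session

There is one attempt and no reset: what is moved stays moved. The work goes in short steps, Python scripts to look and compute and a shell command to move; the robot and the scene stay as the last step left them, time stands still between calls to the robot, and variables do not carry over. Pictures are saved under pics/ and viewed, and the job is handed in when it is done.

```bash
mkdir -p pics; ls
python3 - <<'E'
from plant import r
import cv2,numpy as np
s=r.get_state(); print({k:np.round(v,3) for k,v in s.items()})
for n in ["scene","side","wrist"]:
    p=r.camera_params(n); im,d=r.read_camera(n)
    cv2.imwrite(f"pics/{n}0.png",im[:,:,::-1]); np.savez(f"pics/{n}0.npz",im=im,d=d,**p)
    print(n,p["fx"],p["cx"],p["cy"],np.round(p["R"],3).tolist(),np.round(p["t"],3))
E
```

```text
pics
{'t': np.float64(0.0), 'joint_pos': array([-1.287,  0.116,  1.442, -0.   ,  1.584, -0.038]), 'joint_vel': array([ 0.002, -0.002, -0.   ,  0.001,  0.002,  0.001]), 'effort': array([-2.0000e-03, -7.3199e+01, -6.3249e+01, -0.0000e+00,  6.0000e-03,
        0.0000e+00]), 'eef_pos': array([ 0.213, -0.64 ,  0.231]), 'eef_rot': array([-0.698, -0.114,  0.698, -0.113]), 'force': array([ 0.035, -0.416,  0.21 ]), 'ft_torque': array([ 0.025,  0.003, -0.009]), 'finger_gap': np.float64(0.085)}
scene 486.97469404495973 281.8222745896357 217.02433727481167 [[-0.54, -0.842, -0.002], [-0.439, 0.284, -0.852], [0.718, -0.459, -0.523]] [0.392 0.259 1.014]
side 442.32939715803786 283.0602295415404 206.65204363626697 [[-0.862, -0.507, 0.008], [-0.232, 0.381, -0.895], [0.451, -0.773, -0.446]] [0.524 0.126 0.839]
wrist 371.09235851591853 285.3418530862022 210.67582271733872 [[0.316, -0.949, -0.002], [-0.91, -0.303, 0.282], [-0.268, -0.088, -0.96]] [-0.674 -0.037  0.378]
```

View pics/scene0.png

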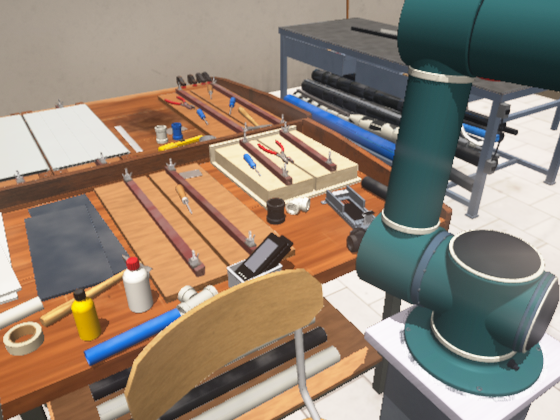

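View pics/side0.png

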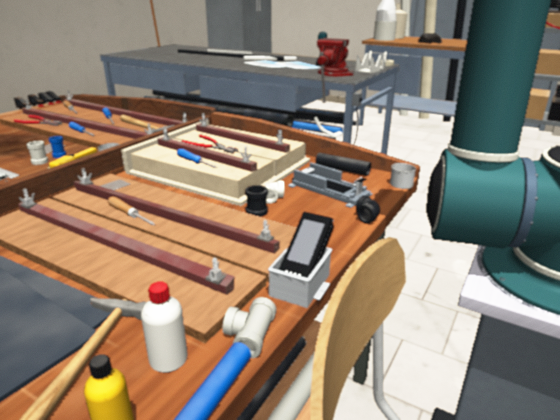

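View pics/wrist0.png

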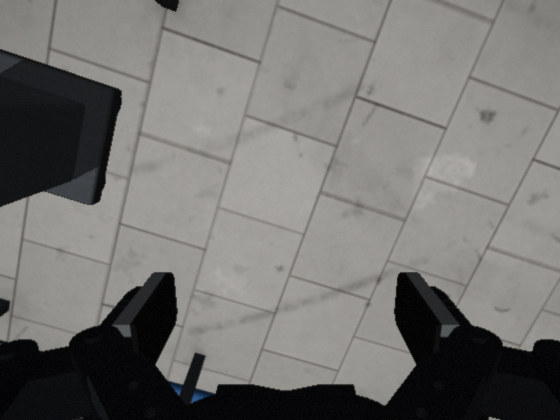

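The scene view has the bin and leaning pack near (262,262), the bay near (350,208) and the coupling near (276,210). In the side view the pack is near (308,245) and the bay near (333,182). I'll enlarge both areas.

Run:
```python
import cv2,numpy as np
for n,(x0,y0,w,h),k in [("scene",(215,170,180,130),4.4),("side",(240,140,180,130),4.4)]:
    im=cv2.imread(f"pics/{n}0.png")[y0:y0+h,x0:x0+w]
    im=cv2.resize(im,None,fx=k,fy=k,interpolation=cv2.INTER_CUBIC)
    for i in range(0,w,20): cv2.putText(im,str(x0+i),(int(i*k),8),0,.35,(0,0,255),1);cv2.line(im,(int(i*k),10),(int(i*k),16),(0,0,255),1)
    for i in range(0,h,20): cv2.putText(im,str(y0+i),(0,int(i*k)+4),0,.35,(0,0,255),1)
    cv2.imwrite(f"pics/{n}0c.png",im)
```

```text
(no output)
```

View pics/scene0c.png

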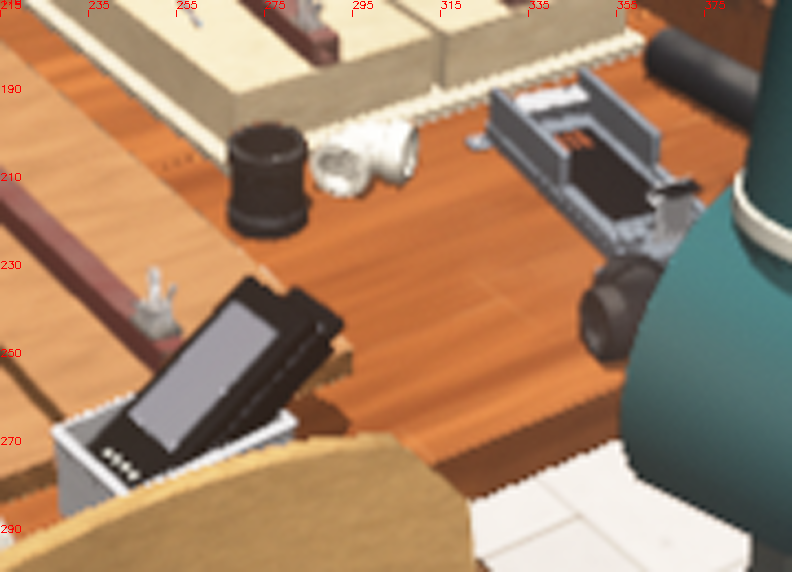

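View pics/side0c.png

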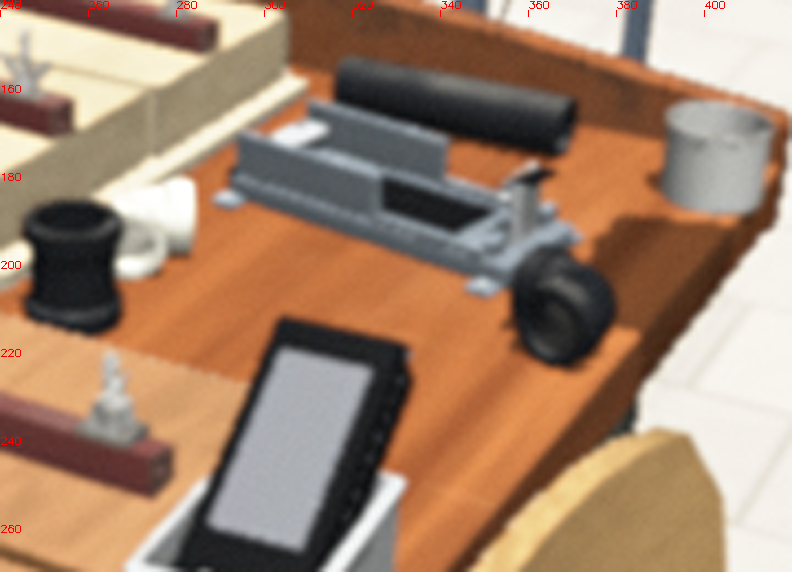

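```bash
cat > h.py <<'E'
import numpy as np,cv2
from scipy.spatial.transform import Rotation as Ro
def cloud(f):
    z=np.load(f); d=z["d"]; v,u=np.nonzero(d>0); D=d[v,u]
    c=np.stack([(u-z["cx"])/z["fx"]*D,(v-z["cy"])/z["fy"]*D,D],1)
    return (c-z["t"])@z["R"], z["im"][v,u], np.stack([u,v],1)
def pt(f,u,v):
    z=np.load(f); D=z["d"][int(v),int(u)]
    return z["R"].T@(np.array([(u-z["cx"])/z["fx"]*D,(v-z["cy"])/z["fy"]*D,D])-z["t"])
def proj(f,X):
    z=np.load(f); c=np.asarray(X)@z["R"].T+z["t"]
    return np.stack([c[...,0]/c[...,2]*z["fx"]+z["cx"],c[...,1]/c[...,2]*z["fy"]+z["cy"]],-1)
E
python3 - <<'E'
from h import *
x0,x1,y0,y1=0.3,0.75,-0.25,0.35; s=1000
H=np.zeros((450,600,3),np.uint8); Z=np.full((450,600),-1.)
for f in ["pics/side0.npz","pics/scene0.npz"]:
    P,C,_=cloud(f)
    m=(P[:,0]>x0)&(P[:,0]<x1)&(P[:,1]>y0)&(P[:,1]<y1)&(P[:,2]>-.05)&(P[:,2]<.2)
    P,C=P[m],C[m]
    o=np.argsort(P[:,2])
    for p,c in zip(P[o],C[o]):
        i=int((x1-p[0])*s);j=int((y1-p[1])*s)
        if p[2]>=Z[max(i-1,0):i+2,max(j-1,0):j+2].max()-.01:
            H[max(i-1,0):i+2,max(j-1,0):j+2]=c[::-1]; Z[max(i-1,0):i+2,max(j-1,0):j+2]=p[2]
for i in range(0,450,50): cv2.putText(H,f"x{x1-i/1000:.2f}",(0,i+4),0,.35,(0,255,0),1); cv2.line(H,(0,i),(600,i),(0,90,0),1)
for j in range(0,600,50): cv2.putText(H,f"y{y1-j/1000:.2f}",(j,445),0,.35,(0,255,0),1); cv2.line(H,(j,0),(j,450),(0,90,0),1)
cv2.imwrite("pics/top0.png",cv2.resize(H,(800,600)))
E
```

```text
(no output)
```

View pics/top0.png

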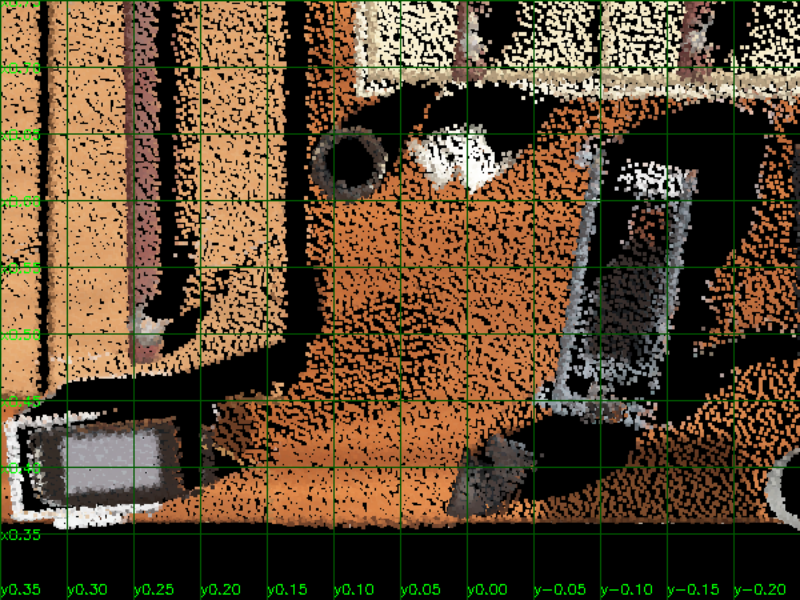

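```bash
cat >> h.py <<'E'
from scipy.optimize import least_squares
def sdbox(p,lo,hi):
    c=(np.array(lo)+hi)/2;h=(np.array(hi)-lo)/2
    q=np.abs(p-c)-h
    return np.linalg.norm(np.maximum(q,0),axis=1)+np.minimum(q.max(1),0)
PACK=[([-.074,-.029,-.018],[.068,.029,.018]),([.068,-.022,-.018],[.082,.022,-.010]),([-.082,-.013,-.018],[-.074,.013,.006])]
BAY=[([-.014,.0315,.0],[.092,.0385,.046]),([-.014,-.0385,0],[.092,-.0315,.046]),([-.088,.0315,0],[-.014,.0385,.021]),([-.088,-.0385,0],[-.014,-.0315,.021]),([-.092,-.0315,0],[.084,.0315,.016]),([.072,-.0315,.0275],[.084,.0315,.0325])]
def sd(p,boxes): return np.min([sdbox(p,*b) for b in boxes],0)
def fit(P,boxes,x0,planar=False,trunc=.006):
    # x0 = pos(3)+rotvec(3) or, planar, x,y,yaw
    def T(x):
        return (np.r_[x[:2],0],Ro.from_euler('z',x[2])) if planar else (x[:3],Ro.from_rotvec(x[3:]))
    x=np.array(x0,float)
    for k in (.03,.015,.008,trunc,trunc):
        t,R=T(x); m=np.abs(sd(R.inv().apply(P-t),boxes))<k
        x=least_squares(lambda x:sd(T(x)[1].inv().apply(P[m]-T(x)[0]),boxes),x,loss='soft_l1',f_scale=.002).x
    t,R=T(x); e=sd(R.inv().apply(P-t),boxes); m=np.abs(e)<trunc
    return x,m.sum(),np.sqrt((e[m]**2).mean())
E
python3 - <<'E'
from h import *
Rm=np.array([[0,-np.cos(.56),np.sin(.56)]]) 
X=np.array([0,-np.cos(.56),np.sin(.56)]);Y=np.array([1.,0,0]);Zp=np.cross(X,Y)
print(Zp)
R0=Ro.from_matrix(np.stack([X,Y,Zp],1))
for fs in (["scene"],["side"],["scene","side"]):
    P=[];Q=[]
    for n in fs:
        p,c,uv=cloud(f"pics/{n}0.npz"); c=c.astype(int)
        a=(p[:,0]>.34)&(p[:,0]<.47)&(p[:,1]>.17)&(p[:,1]<.36)&(p[:,2]>.05)
        dark=(c.max(1)<75)|((np.ptp(c,axis=1)<25)&(c.max(1)<185)&(c.max(1)>120)&(p[:,2]>.065))
        P.append(p[a&dark])
        b=(p[:,0]>.4)&(p[:,0]<.68)&(p[:,1]>-.2)&(p[:,1]<-.04)&(p[:,2]>.004)&(p[:,2]<.05)
        Q.append(p[b])
    P=np.vstack(P);Q=np.vstack(Q)
    x,n,e=fit(P,PACK,np.r_[.405,.262,.075,R0.as_rotvec()])
    M=Ro.from_rotvec(x[3:]).as_matrix()
    print(fs,"pack",np.round(x[:3],4),np.round(M.T,3).tolist(),n,len(P),e, "toe tilt",np.arcsin(M[2,0]))
    x,n,e=fit(Q,BAY,[.535,-.115,-.14],True); print("bay",np.round(x,4),n,len(Q),e)
# board height, bench
p,c,uv=cloud("pics/scene0.npz")
for (a,b,d,e) in [(.5,.55,.16,.2),(.48,.54,.02,.08),(.43,.45,.14,.17)]:
    m=(p[:,0]>a)&(p[:,0]<b)&(p[:,1]>d)&(p[:,1]<e); print(np.percentile(p[m,2],[10,50,90]))
E
```

```text
[-0.          0.5311862   0.84725511]
['scene'] pack [0.4042 0.2604 0.063 ] [[0.071, -0.845, 0.529], [0.997, 0.077, -0.01], [-0.032, 0.528, 0.848]] 1046 1046 0.0015887755060393942 toe tilt 0.5578569015524741
bay [ 0.5352 -0.1142 -0.1658] 1071 1241 0.0021067861662321823
['side'] pack [0.4048 0.2682 0.0595] [[0.062, -0.843, 0.535], [0.997, 0.075, 0.004], [-0.044, 0.533, 0.845]] 1707 1707 0.0011435901449440007 toe tilt 0.563986604745236
bay [ 0.5322 -0.1141 -0.1708] 1535 1740 0.0018572892144850407
['scene', 'side'] pack [0.4043 0.2662 0.0604] [[0.065, -0.844, 0.532], [0.997, 0.078, 0.002], [-0.043, 0.531, 0.846]] 2753 2753 0.0013981121276227036 toe tilt 0.5614409684083388
bay [ 0.5338 -0.1142 -0.1687] 2611 2981 0.0020031573223706365
[-0.50705949  0.01786849  0.0209955 ]
[-7.52948512e-01 -4.24037357e-03 -5.48212424e-04]
[-0.56543555 -0.00347019  0.00566041]
```

```bash
cat >> h.py <<'E'
def plan(pos,M,maxmm=41.7,n=None,sim=None):
    """rows from current (or sim) pose to target: world pos m, rotation matrix"""
    from plant import r
    s=r.get_state()
    p=np.array(s["eef_pos"]);R=Ro.from_quat(s["eef_rot"])
    if sim is not None: p,R=sim
    Rt=M if isinstance(M,Ro) else Ro.from_matrix(M)
    d=np.asarray(pos)-p; rv=(R.inv()*Rt).as_rotvec(degrees=True)
    k=n or int(max(np.ceil(np.abs(d).max()*1000/40),np.ceil(np.abs(rv).max()/7)))
    print("rows",k,"world d mm",np.round(d*1000,1),"tool d",np.round(R.inv().apply(d)*1000,1),"rotvec",np.round(rv,1))
    for i in range(k):
        Ri=R*Ro.from_rotvec(rv*i/k,degrees=True)
        print([*np.round(Ri.inv().apply(d)*1000/k,1),*np.round(rv/k,2)])
    return np.asarray(pos),Rt
def st():
    from plant import r
    s=r.get_state(); R=Ro.from_quat(s["eef_rot"]).as_matrix()
    print("t",round(float(s["t"]),2),"tcp",np.round(s["eef_pos"],4),"x",np.round(R[:,0],3),"y",np.round(R[:,1],3),"F",np.round(s["force"],1),"gap",round(float(s["finger_gap"]),4),"q",np.round(s["joint_pos"],2))
E
python3 -c "
from h import *;st()
from plant import r
p=r.camera_params('wrist');s=r.get_state();R=Ro.from_quat(s['eef_rot']).as_matrix()
print((R.T@(-p['R'].T@p['t']-s['eef_pos'])), (p['R']@R).round(3))
z=np.load('pics/scene0.npz');P,C,uv=cloud('pics/scene0.npz')
m=(abs(P[:,2]-.058)<.004)&(P[:,0]<.46)&(P[:,1]>.2)&(P[:,1]<.36)&(C.min(1)>120)
print('bin rim',P[m].min(0),P[m].max(0))
"
```

```text
t 0.15 tcp [ 0.2134 -0.6402  0.2307] x [-0.     0.001 -1.   ] y [ 0.316 -0.949 -0.001] F [-0.8 -0.1  0.1] gap 0.0854 q [-1.29  0.12  1.44  0.    1.58 -0.04]
[-0.14173854 -0.00059311 -0.07085477] [[ 0.     1.     0.   ]
 [-0.282 -0.     0.96 ]
 [ 0.96  -0.001  0.282]]
bin rim [0.36247547 0.2297566  0.05400286] [0.43896326 0.34386904 0.06182349]
```

```bash
python3 -c "
from h import *
a=np.radians(-15);y=np.array([np.cos(a),np.sin(a),0]);x=np.array([0,0,-1.])
plan([.5,-.08,.31],np.stack([x,y,np.cross(x,y)],1))"
```

```text
rows 15 world d mm [286.6 560.2  79.3] tool d [ -78.9 -440.9 -449. ] rotvec [-56.6  -0.    0. ]
[np.float64(-5.3), np.float64(-29.4), np.float64(-29.9), np.float64(-3.77), np.float64(-0.0), np.float64(0.0)]
[np.float64(-5.3), np.float64(-27.4), np.float64(-31.8), np.float64(-3.77), np.float64(-0.0), np.float64(0.0)]
[np.float64(-5.3), np.float64(-25.2), np.float64(-33.5), np.float64(-3.77), np.float64(-0.0), np.float64(0.0)]
[np.float64(-5.3), np.float64(-22.9), np.float64(-35.1), np.float64(-3.77), np.float64(-0.0), np.float64(0.0)]
[np.float64(-5.3), np.float64(-20.6), np.float64(-36.6), np.float64(-3.77), np.float64(-0.0), np.float64(0.0)]
[np.float64(-5.3), np.float64(-18.1), np.float64(-37.8), np.float64(-3.77), np.float64(-0.0), np.float64(0.0)]
[np.float64(-5.3), np.float64(-15.6), np.float64(-38.9), np.float64(-3.77), np.float64(-0.0), np.float64(0.0)]
[np.float64(-5.3), np.float64(-13.0), np.float64(-39.9), np.float64(-3.77), np.float64(-0.0), np.float64(0.0)]
[np.float64(-5.3), np.float64(-10.4), np.float64(-40.6), np.float64(-3.77), np.float64(-0.0), np.float64(0.0)]
[np.float64(-5.3), np.float64(-7.7), np.float64(-41.2), np.float64(-3.77), np.float64(-0.0), np.float64(0.0)]
[np.float64(-5.3), np.float64(-4.9), np.float64(-41.7), np.float64(-3.77), np.float64(-0.0), np.float64(0.0)]
[np.float64(-5.3), np.float64(-2.2), np.float64(-41.9), np.float64(-3.77), np.float64(-0.0), np.float64(0.0)]
[np.float64(-5.3), np.float64(0.6), np.float64(-41.9), np.float64(-3.77), np.float64(-0.0), np.float64(0.0)]
[np.float64(-5.3), np.float64(3.3), np.float64(-41.8), np.float64(-3.77), np.float64(-0.0), np.float64(0.0)]
[np.float64(-5.3), np.float64(6.1), np.float64(-41.5), np.float64(-3.77), np.float64(-0.0), np.float64(0.0)]
```

```bash
sed -i 's/print(\[\*np.round(Ri.inv().apply(d)\*1000\/k,1),\*np.round(rv\/k,2)\])/print(np.round(Ri.inv().apply(d)*1000\/k,1).tolist(),np.round(rv\/k,2).tolist())/; s/max()\*1000\/40/max()*1000\/32/' h.py
python3 -m jog '[[85,-8,-29,-28,-4,0,0],[85,-8,-27,-31,-4,0,0],[85,-8,-25,-33,-4,0,0],[85,-6,-23,-34,-4,0,0],[85,-6,-21,-36,-4,0,0]]'
python3 -m jog '[[85,-6,-18,-37,-4,0,0],[85,-6,-16,-38,-4,0,0],[85,-4,-13,-39,-4,0,0],[85,-4,-10,-40,-4,0,0],[85,-4,-8,-41,-4,0,0]]'
python3 -m jog '[[85,-4,-5,-41,-4,0,0],[85,-4,-2,-41,-4,0,0],[85,-4,0,-41,-4,0,0],[85,-4,3,-38,-4,0,0],[85,0,0,0,0,0,0]]'
python3 - <<'E'
from h import *
from plant import r
st()
p=r.camera_params("wrist"); im,d=r.read_camera("wrist")
cv2.imwrite("pics/wrist1.png",im[:,:,::-1]); np.savez("pics/wrist1.npz",im=im,d=d,**p)
E
```

```text
t: 0.57
eef_pos: [0.3029, -0.4546, 0.2671]
eef_rot: [0.667, 0.234, -0.667, 0.234]
force: [1.7, -0.5, -0.1]
finger_gap: 0.0851
t: 0.98
eef_pos: [0.3903, -0.2678, 0.2913]
eef_rot: [0.617, 0.346, -0.617, 0.346]
force: [1.2, -0.2, -0.6]
finger_gap: 0.0852
t: 1.4
eef_pos: [0.4581, -0.1175, 0.3077]
eef_rot: [0.562, 0.431, -0.56, 0.43]
force: [0.2, -0.2, -0.5]
finger_gap: 0.0847
t 1.4 tcp [ 0.4581 -0.1175  0.3077] x [ 0.001  0.001 -1.   ] y [ 0.966 -0.259  0.001] F [ 0.2 -0.2 -0.5] gap 0.0847 q [-0.31 -0.34  1.74  0.    1.74 -0.04]
```

View pics/wrist1.png

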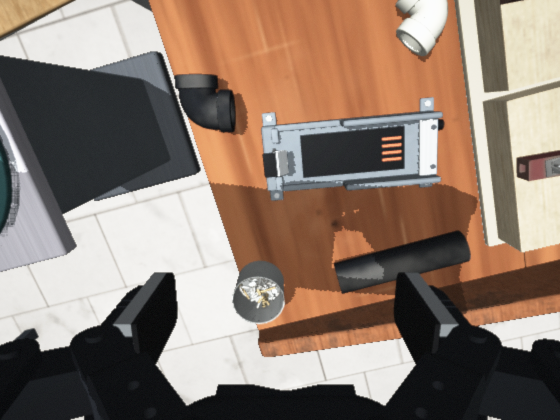

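The wrist view shows the whole bay: lip (white) at about (428,148), catch at (280,162), cheeks at rows 125 and 183. I'll fit the bay from this view.

Run:
```python
from h import *
P,C,uv=cloud("pics/wrist1.npz")
m=(P[:,0]>.4)&(P[:,0]<.68)&(P[:,1]>-.2)&(P[:,1]<-.03)&(P[:,2]>.006)&(P[:,2]<.055)
x,n,e=fit(P[m],BAY,[.534,-.114,-.168],True); print(x,n,m.sum(),e)
b=(P[:,0]>.45)&(P[:,0]<.6)&(P[:,1]>-.04)&(P[:,1]<.0); print("bench z",np.median(P[b,2]))
t=np.r_[x[:2],0];R=Ro.from_euler('z',x[2])
q=lambda a: proj("pics/wrist1.npz",R.apply(a)+t)
im=cv2.imread("pics/wrist1.png")
for lo,hi in BAY:
    for s in ((0,0,0),(0,1,0),(1,0,0),(1,1,0),(0,0,1),(0,1,1),(1,0,1),(1,1,1)):
        a=np.where(s,hi,lo)
        for k in range(3):
            if not s[k]:
                b=a.copy();b[k]=hi[k]; A,B=q(a),q(b)
                cv2.line(im,tuple(np.round(A*1).astype(int).tolist()),tuple(np.round(B).astype(int).tolist()),(0,255,0),1)
cv2.imwrite("pics/w1o.png",cv2.resize(im[90:220,240:470],None,fx=3.4,fy=3.4,interpolation=cv2.INTER_CUBIC))
# residuals of local dims
L=R.inv().apply(P-t)
m=(abs(L[:,0])<.12)&(abs(L[:,1])<.05)
for nm,c in [("seat",(abs(L[:,0])<.04)&(abs(L[:,1])<.02)),("cheekL",(abs(L[:,0]-.04)<.03)&(abs(L[:,1]-.035)<.005)&(L[:,2]>.03)),("cheekR",(abs(L[:,0]-.04)<.03)&(abs(L[:,1]+.035)<.005)&(L[:,2]>.03)),("lip",(abs(L[:,0]-.08)<.004)&(abs(L[:,1])<.02))]:
    print(nm,np.median(L[c],0),L[c].min(0),L[c].max(0))
```

```text
[ 0.53767598 -0.12189756 -0.16876723] 11138 12938 0.0013388593772409522
bench z -0.0009387301376866207
seat [-0.02609315 -0.00564705  0.36604347] [-0.03999642 -0.01999695  0.0126076 ] [0.03993021 0.0199946  0.38763144]
cheekL [0.03960968 0.03553286 0.04444897] [0.01024053 0.03149598 0.03005904] [0.06982036 0.03865223 0.04737951]
cheekR [ 0.03968356 -0.03311862  0.04407811] [ 0.01000552 -0.03871636  0.03000287] [ 0.06993584 -0.03087875  0.04778848]
lip [0.08009117 0.00075201 0.03149169] [ 0.07601691 -0.01975475  0.01341969] [0.08397715 0.01988026 0.03386683]
```

View pics/w1o.png

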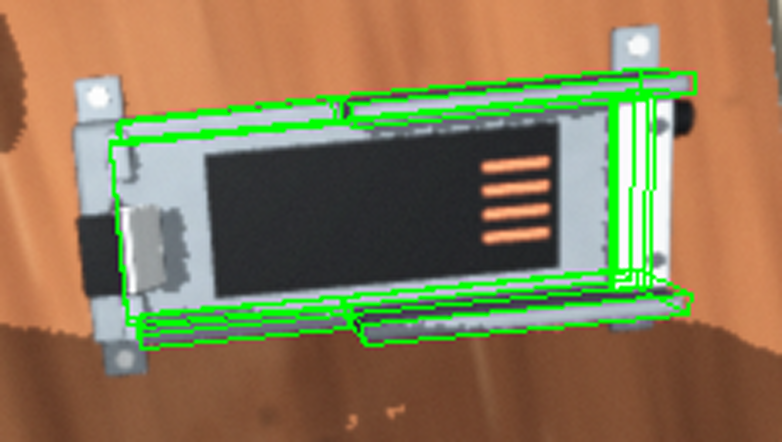

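Run:
```python
from h import *
P,C,uv=cloud("pics/wrist1.npz")
def rect(x,name):
    t=np.r_[x[:2],0];R=Ro.from_euler('z',x[2]);L=R.inv().apply(P-t)
    m=(abs(L[:,0])<.12)&(abs(L[:,1])<.055)&(L[:,2]>-.01)&(L[:,2]<.08)
    S=3.2; out=np.zeros((352,768,3),np.uint8)
    l=L[m];c=C[m];o=np.argsort(l[:,2])
    for p,cc in zip(l[o],c[o]):
        j=int((p[0]+.12)*1000*S);i=int((.055-p[1])*1000*S)
        out[max(i-2,0):i+3,max(j-2,0):j+3]=cv2.applyColorMap(np.uint8([[min(p[2]*4500,255)]]) if p[2]>0 else np.uint8([[0]]),cv2.COLORMAP_JET)[0,0]
    for v in (-88,-76,-14,72,84,92): j=int((v/1000+.12)*1000*S); cv2.line(out,(j,0),(j,352),(255,255,255),1)
    for v in (-38.5,-31.5,31.5,38.5): i=int((.055-v/1000)*1000*S); cv2.line(out,(0,i),(768,i),(255,255,255),1)
    cv2.imwrite(name,out)
    h=L[(abs(L[:,0])<.12)&(abs(L[:,1])<.05)&(L[:,2]>.038)&(L[:,2]<.055)]
    for s in (1,-1):
        k=h[(h[:,1]*s>.02)&(h[:,0]>-.03)]
        print(s,"x ext",np.percentile(k[:,0],[.5,1,99,99.5]),"y ext",np.percentile(k[:,1],[1,5,50,95,99]))
        a,b=np.polyfit(k[:,0],k[:,1],1); print("slope",a)
rect([.5377,-.1219,-.1688],"pics/rect.png")
```

```text
1 x ext [-0.01398418 -0.0133079   0.08930125  0.08993702] y ext [0.03157279 0.03194073 0.03528014 0.03839126 0.03857558]
slope -0.0028291042438337065
-1 x ext [-0.01409746 -0.01333973  0.08888824  0.08946874] y ext [-0.03834143 -0.03761606 -0.033934   -0.03136592 -0.03112803]
slope -0.002976310022388398
```

View pics/rect.png

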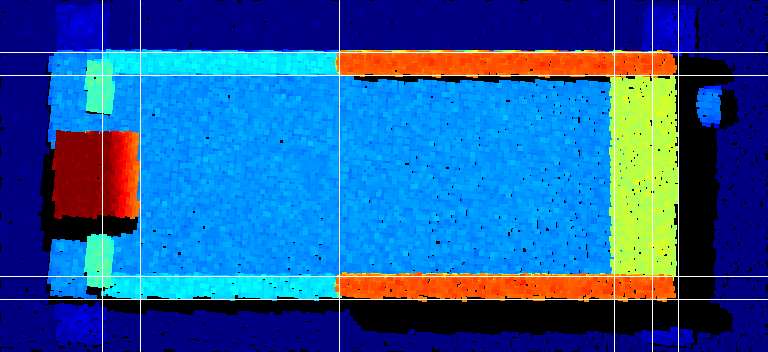

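Run:
```python
from h import *
x=[.537,-.1218,-.171]
t=np.r_[x[:2],0];R=Ro.from_euler('z',x[2])
outs=[]
for f in ("scene0","side0","wrist1"):
    P,C,uv=cloud(f"pics/{f}.npz"); L=R.inv().apply(P-t)
    m=(abs(L[:,0])<.12)&(abs(L[:,1])<.055)&(L[:,2]>-.01)&(L[:,2]<.08)
    S=2.; out=np.zeros((220,480,3),np.uint8); l=L[m];o=np.argsort(l[:,2]);w=2
    for p in l[o]:
        j=int((p[0]+.12)*1000*S);i=int((.055-p[1])*1000*S)
        out[max(i-w,0):i+w+1,max(j-w,0):j+w+1]=cv2.applyColorMap(np.uint8([[np.clip(p[2]*4500,0,255)]]),cv2.COLORMAP_JET)[0,0]
    for v in (-88,-76,-14,72,84,92): j=int((v/1000+.12)*1000*S); cv2.line(out,(j,0),(j,352),(255,255,255),1)
    for v in (-38.5,-31.5,31.5,38.5): i=int((.055-v/1000)*1000*S); cv2.line(out,(0,i),(768,i),(255,255,255),1)
    outs.append(out)
    h=L[(abs(L[:,1])<.055)&(L[:,0]>-.03)&(L[:,0]<.12)&(L[:,2]>.036)&(L[:,2]<.06)]
    for s in (1,-1):
        k=h[h[:,1]*s>.02]
        if len(k)>5: print(f,s,len(k),np.percentile(k[:,0],[2,98]),np.percentile(k[:,1],[2,50,98]),np.percentile(k[:,2],[50,90]))
cv2.imwrite("pics/rect3.png",np.vstack(outs)[:600])
```

```text
scene0 1 73 [-0.01490252  0.08740668] [0.03331983 0.03842913 0.04291953] [0.04186503 0.04444777]
scene0 -1 77 [-0.01644985  0.08437664] [-0.03678692 -0.031306   -0.02760683] [0.04128607 0.04444436]
side0 1 145 [-0.01230715  0.08837685] [0.0327234  0.03860453 0.04153621] [0.04214517 0.0459495 ]
side0 -1 133 [-0.01240051  0.08891493] [-0.03742867 -0.03180581 -0.0273818 ] [0.0424777 0.0458496]
wrist1 1 704 [-0.01229743  0.08908358] [0.03178769 0.03542635 0.03860624] [0.04440418 0.04568562]
wrist1 -1 691 [-0.01207521  0.08873444] [-0.0379063  -0.03360233 -0.03113751] [0.04427181 0.04560581]
```

View pics/rect3.png

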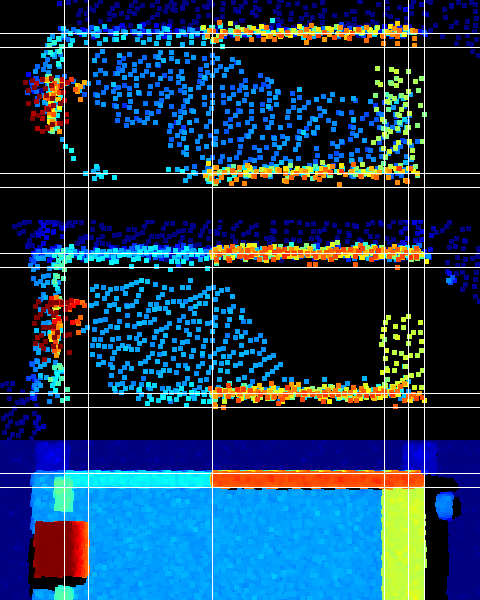

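Run:
```python
from h import *
M=np.array([[0.065, -0.844, 0.532], [0.997, 0.078, 0.002], [-0.043, 0.531, 0.846]]).T
X,Y,Z=M.T
c=np.array([.4045,.263,.061]); g=c+.047*X
T=np.stack([-Z,Y,X],1)
plan(g+.12*Z,T)
```

```text
rows 13 world d mm [ -54.9  406.8 -119.8] tool d [ 119.9 -159.9 -378.1] rotvec [-19.2 -31.9   5.6]
[9.2, -12.3, -29.1] [-1.47, -2.45, 0.43]
[7.9, -11.6, -29.8] [-1.47, -2.45, 0.43]
[6.5, -10.9, -30.4] [-1.47, -2.45, 0.43]
[5.1, -10.1, -30.9] [-1.47, -2.45, 0.43]
[3.7, -9.4, -31.3] [-1.47, -2.45, 0.43]
[2.3, -8.6, -31.7] [-1.47, -2.45, 0.43]
[0.9, -7.8, -31.9] [-1.47, -2.45, 0.43]
[-0.6, -7.0, -32.1] [-1.47, -2.45, 0.43]
[-2.0, -6.1, -32.3] [-1.47, -2.45, 0.43]
[-3.4, -5.3, -32.3] [-1.47, -2.45, 0.43]
[-4.8, -4.4, -32.2] [-1.47, -2.45, 0.43]
[-6.2, -3.5, -32.1] [-1.47, -2.45, 0.43]
[-7.6, -2.7, -31.9] [-1.47, -2.45, 0.43]
```

```bash
python3 -m jog '[[85,9,-12,-29,-1.5,-2.45,0.4],[85,8,-11.5,-30,-1.5,-2.45,0.4],[85,6.5,-11,-30,-1.5,-2.45,0.4],[85,5,-10,-31,-1.5,-2.45,0.4],[85,3.5,-9.5,-31,-1.5,-2.45,0.4]]'
python3 -m jog '[[85,2,-8.5,-32,-1.5,-2.45,0.4],[85,1,-8,-32,-1.5,-2.45,0.4],[85,-0.5,-7,-32,-1.5,-2.45,0.4],[85,-2,-6,-32,-1.5,-2.45,0.4],[85,-3.5,-5,-32,-1.5,-2.45,0.4]]'
python3 -m jog '[[85,-5,-4.5,-32,-1.5,-2.45,0.4],[85,-6,-3.5,-32,-1.5,-2.45,0.4],[85,-7.5,-2.5,-32,-1.5,-2.45,0.4],[85,0,0,0,0,0,0]]'
python3 - <<'E'
from h import *
from plant import r
st()
p=r.camera_params("wrist"); im,d=r.read_camera("wrist")
cv2.imwrite("pics/wrist2.png",im[:,:,::-1]); np.savez("pics/wrist2.npz",im=im,d=d,**p)
E
```

```text
t: 1.87
eef_pos: [0.4357, 0.0339, 0.2611]
eef_rot: [-0.478, -0.404, 0.584, -0.517]
force: [0.7, -0.8, 0.5]
finger_gap: 0.0852
t: 2.28
eef_pos: [0.4154, 0.1906, 0.2156]
eef_rot: [0.385, 0.376, -0.594, 0.597]
force: [1.0, -0.3, 0.4]
finger_gap: 0.085
t: 2.62
eef_pos: [0.4022, 0.2865, 0.1848]
eef_rot: [0.323, 0.357, -0.597, 0.642]
force: [0.5, 0.2, -0.4]
finger_gap: 0.0851
t 2.62 tcp [0.4022 0.2865 0.1848] x [ 0.033 -0.535 -0.844] y [ 0.997  0.08  -0.012] F [ 0.5  0.2 -0.4] gap 0.0851 q [ 0.8  -0.03  1.74 -0.42  1.81  0.7 ]
```

View pics/wrist2.png

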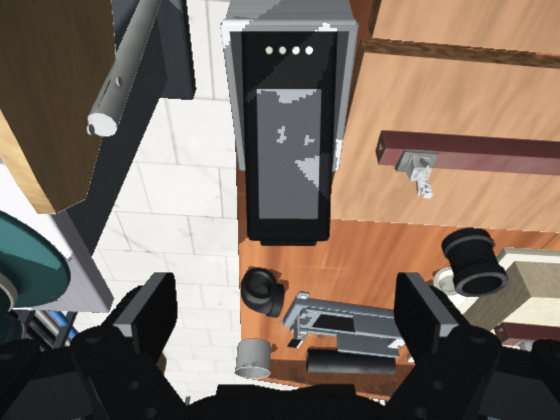

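The pack is centred between the fingers: toe end at about (289,238), dots at row 50, bin walls on either side. I'll fit the pack and bin here.

Run:
```python
from h import *
P,C,uv=cloud("pics/wrist2.npz")
M0=np.array([[0.065, -0.844, 0.532], [0.997, 0.078, 0.002], [-0.043, 0.531, 0.846]]).T
c0=np.array([.4045,.263,.061])
m=(uv[:,0]>247)&(uv[:,0]<330)&(uv[:,1]>33)&(uv[:,1]<246)&(np.linalg.norm(P-c0,axis=1)<.12)
x,n,e=fit(P[m],PACK,np.r_[c0,Ro.from_matrix(M0).as_rotvec()],trunc=.005)
M=Ro.from_rotvec(x[3:]).as_matrix(); print(np.round(x[:3],4),np.round(M.T,3).tolist(),n,m.sum(),e)
L=(P-x[:3])@M
for nm,k in [("top",(abs(L[:,0])<.05)&(abs(L[:,1])<.02)&(abs(L[:,2])<.03)),("toe",(L[:,0]>.04)&(L[:,0]<.1)&(abs(L[:,1])<.02)&(abs(L[:,2])<.03)),("y",(L[:,0]>.03)&(L[:,0]<.06)&(L[:,2]>.012)&(abs(L[:,2])<.03)&(abs(L[:,1])<.05))]:
    print(nm,np.percentile(L[k],[1,50,99],axis=0).round(4).tolist())
b=(abs(P[:,2]-.056)<.006)&(P[:,0]>.34)&(P[:,0]<.47)&(P[:,1]>.2)&(P[:,1]<.37)&(C.min(1)>110)
print("rim",P[b].min(0),P[b].max(0),np.percentile(P[b],[2,98],axis=0))
from plant import r
s=r.get_state();R=Ro.from_quat(s["eef_rot"])
tl=(s["eef_pos"]-x[:3])@M; print("tcp in pack",tl)
X,Y,Z=M.T
plan(x[:3]+.047*X-.013*Z, np.stack([-Z,Y,X],1))
```

```text
[0.407  0.2649 0.0603] [[0.046, -0.843, 0.535], [0.998, 0.061, 0.011], [-0.042, 0.534, 0.845]] 17171 17171 0.0007431010725867649
top [[-0.0491, -0.0196, 0.0165], [-0.0044, -0.0001, 0.0182], [0.0488, 0.0196, 0.0198]]
toe [[0.0403, -0.0197, -0.0116], [0.0553, -0.0003, 0.0177], [0.0829, 0.0197, 0.0195]]
y [[0.0303, -0.0302, 0.0145], [0.0445, -0.0021, 0.0179], [0.0597, 0.026, 0.0196]]
rim [0.3599043  0.22905287 0.05268165] [0.44428383 0.34387077 0.06199899] [[0.36168565 0.23944324 0.05464235]
 [0.44104512 0.34241434 0.06088317]]
tcp in pack [ 0.05030466 -0.00161665  0.11706021]
rows 4 world d mm [   7.   -66.5 -111.6] tool d [130.    2.9  -3.1] rotvec [ 1.5 -0.1  0.5]
[32.5, 0.7, -0.8] [0.37, -0.02, 0.13]
[32.5, 0.6, -0.8] [0.37, -0.02, 0.13]
[32.5, 0.6, -0.8] [0.37, -0.02, 0.13]
[32.5, 0.5, -0.8] [0.37, -0.02, 0.13]
```

```bash
python3 -m jog '[[85,33,1,-1,0.4,0,0.1],[85,33,1,-1,0.4,0,0.1],[85,30,0.5,-1,0.4,0,0.1],[85,22,0,0,0.3,0,0.1],[85,14,0,0,0,0,0]]'
python3 -m jog '[[85,0,0,0,0,0,0],[40,0,0,0,0,0,0],[40,0,0,0,0,0,0],[40,0,0,0,0,0,0],[40,0,0,0,0,0,0]]'
python3 - <<'E'
from h import *
from plant import r
st()
p=r.camera_params("wrist"); im,d=r.read_camera("wrist")
cv2.imwrite("pics/wrist3.png",im[:,:,::-1]); np.savez("pics/wrist3.npz",im=im,d=d,**p)
E
```

```text
t: 3.08
eef_pos: [0.4103, 0.2136, 0.0734]
eef_rot: [0.336, 0.348, -0.6, 0.637]
force: [-1.0, -0.5, -0.1]
finger_gap: 0.0851
t: 3.5
eef_pos: [0.4112, 0.2173, 0.0769]
eef_rot: [0.337, 0.348, -0.598, 0.639]
force: [0.6, -0.7, 5.5]
finger_gap: 0.0574
t 3.5 tcp [0.4112 0.2173 0.0769] x [ 0.044 -0.529 -0.848] y [0.998 0.058 0.015] F [ 0.6 -0.7  5.5] gap 0.0574 q [ 0.7  -0.04  1.94 -0.45  1.59  0.72]
```

View pics/wrist3.png

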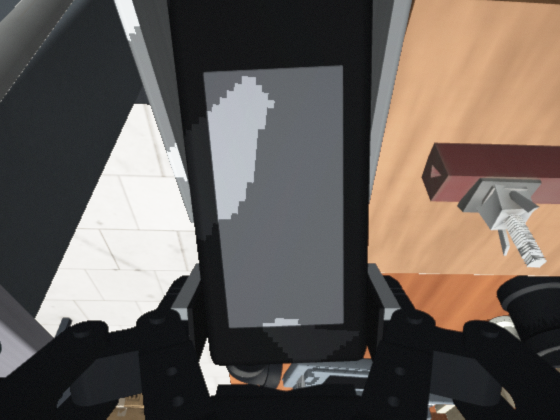

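The pack is gripped at 57.4 mm, with the pads about 15–20 mm short of its toe end. I'll pull it along its own axis.

```bash
python3 -m jog '[[40,0,0,4,0,0,0],[40,-1,0,8,0,0,0],[40,-1,0,12,0,0,0],[40,-2,0,16,0,0,0],[40,-2,0,18,0,0,0]]'
python3 -m jog '[[40,-2,0,18,0,0,0],[40,-2,0,18,0,0,0],[40,-3,0,18,0,0,0],[40,-4,0,18,0,0,0],[40,-6,0,18,0,0,0]]'
python3 - <<'E'
from h import *
from plant import r
st()
for n in ["scene","wrist"]:
    p=r.camera_params(n); im,d=r.read_camera(n)
    cv2.imwrite(f"pics/{n}4.png",im[:,:,::-1]); np.savez(f"pics/{n}4.npz",im=im,d=d,**p)
E
```

```text
t: 3.97
eef_pos: [0.4124, 0.1699, 0.1117]
eef_rot: [0.336, 0.348, -0.598, 0.639]
force: [0.3, 0.1, -2.2]
finger_gap: 0.057
t: 4.38
eef_pos: [0.4153, 0.1023, 0.1742]
eef_rot: [0.336, 0.348, -0.598, 0.638]
force: [0.4, 0.3, -3.4]
finger_gap: 0.0572
t 4.38 tcp [0.4153 0.1023 0.1742] x [ 0.041 -0.53  -0.847] y [0.998 0.057 0.013] F [ 0.4  0.3 -3.4] gap 0.0572 q [ 0.51 -0.28  1.98 -0.51  1.69  0.46]
```

View pics/scene4.png

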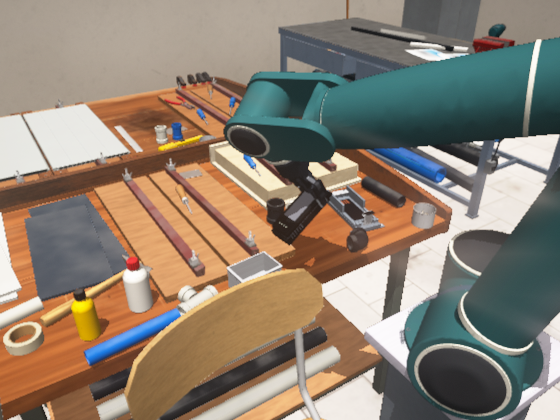

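View pics/wrist4.png

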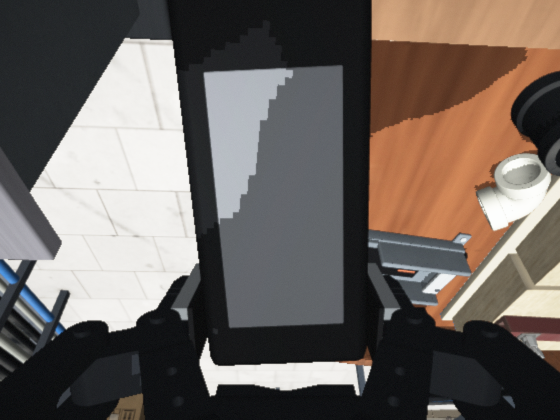

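Run:
```python
from h import *
from plant import r
P,C,uv=cloud("pics/wrist4.npz")
s=r.get_state();R=Ro.from_quat(s["eef_rot"]);p=np.array(s["eef_pos"])
L=R.inv().apply(P-p)   # tool frame: x along fingers, y jaw, z toe
q=np.stack([L[:,2],L[:,1],-L[:,0]],1)  # pack-like axes rel. TCP
m=(uv[:,0]>215)&(uv[:,0]<350)&(uv[:,1]<362)&(abs(q[:,1])<.025)&(abs(q[:,2])<.06)
t=q[m&(q[:,0]<.005)]
A=np.linalg.lstsq(np.c_[t[:,:2],np.ones(len(t))],t[:,2],rcond=None)[0]; print("top plane z=a x+b y+c",A)
e=q[m&(q[:,2]>A[2]-.006)]; print("toe end x",np.percentile(e[:,0],[98,99,99.8]), "min",e[:,0].min())
```

```text
top plane z=a x+b y+c [ 0.01203729 -0.00116227  0.03022621]
toe end x [0.01582481 0.01738931 0.01907573] min -0.09804925740974307
```

Run:
```python
from h import *
x=np.array([0,0,-1.]);y=np.array([0,1.,0])
plan([.554,.056,.11],Ro.from_matrix(np.stack([x,y,np.cross(x,y)],1))*Ro.from_euler('y',0.7,degrees=True),n=15)
```

```text
rows 15 world d mm [137.9 -46.3 -66. ] tool d [ 86.5 133.9   9.5] rotvec [-84.8  26.9  23. ]
[5.8, 8.9, 0.6] [-5.65, 1.79, 1.53]
[6.0, 8.7, 1.7] [-5.65, 1.79, 1.53]
[6.1, 8.3, 2.7] [-5.65, 1.79, 1.53]
[6.2, 7.8, 3.7] [-5.65, 1.79, 1.53]
[6.3, 7.2, 4.6] [-5.65, 1.79, 1.53]
[6.3, 6.5, 5.5] [-5.65, 1.79, 1.53]
[6.3, 5.8, 6.3] [-5.65, 1.79, 1.53]
[6.2, 5.0, 7.0] [-5.65, 1.79, 1.53]
[6.1, 4.1, 7.7] [-5.65, 1.79, 1.53]
[6.0, 3.1, 8.2] [-5.65, 1.79, 1.53]
[5.8, 2.1, 8.7] [-5.65, 1.79, 1.53]
[5.6, 1.1, 9.0] [-5.65, 1.79, 1.53]
[5.3, 0.1, 9.2] [-5.65, 1.79, 1.53]
[5.0, -1.0, 9.4] [-5.65, 1.79, 1.53]
[4.6, -2.0, 9.4] [-5.65, 1.79, 1.53]
```

```bash
python3 -m jog '[[40,3,9,0.5,-5.65,1.8,1.5],[40,5,9,1.5,-5.65,1.8,1.5],[40,6,8.5,2.5,-5.65,1.8,1.5],[40,6,8,3.5,-5.65,1.8,1.5],[40,6,7,4.5,-5.65,1.8,1.5]]'
python3 -m jog '[[40,6,6.5,5.5,-5.65,1.8,1.5],[40,6,6,6.5,-5.65,1.8,1.5],[40,6,5,7,-5.65,1.8,1.5],[40,6,4,7.5,-5.65,1.8,1.5],[40,6,3,8,-5.65,1.8,1.5]]'
python3 -m jog '[[40,6,2,8.5,-5.65,1.8,1.5],[40,6,1,9,-5.65,1.8,1.5],[40,5,0,9,-5.65,1.8,1.5],[40,5,-1,9.5,-5.65,1.8,1.5],[40,5,-2,9.5,-5.65,1.8,1.5]]'
python3 - <<'E'
from h import *
st()
x=np.array([0,0,-1.]);y=np.array([0,1.,0])
plan([.554,.056,.016],Ro.from_matrix(np.stack([x,y,np.cross(x,y)],1))*Ro.from_euler('y',0.7,degrees=True),n=5)
E
```

```text
t: 4.9
eef_pos: [0.4618, 0.0912, 0.1538]
eef_rot: [0.237, 0.511, -0.423, 0.71]
force: [-1.4, -0.2, -2.5]
finger_gap: 0.0572
t: 5.32
eef_pos: [0.5073, 0.0761, 0.1325]
eef_rot: [0.121, 0.635, -0.219, 0.73]
force: [-0.2, -0.1, -2.6]
finger_gap: 0.0577
t: 5.73
eef_pos: [0.5529, 0.0602, 0.1093]
eef_rot: [-0.002, 0.715, -0.0, 0.699]
force: [0.3, 0.5, -2.9]
finger_gap: 0.0573
t 5.73 tcp [0.5529 0.0602 0.1093] x [-0.023 -0.004 -1.   ] y [-0.003  1.    -0.004] F [ 0.3  0.5 -2.9] gap 0.0573 q [ 0.06 -0.07  1.83 -0.    1.4  -1.51]
rows 5 world d mm [  1.1  -4.2 -93.3] tool d [93.3 -3.9  3.3] rotvec [ 0.2 -0.6  0.2]
[18.7, -0.8, 0.7] [0.04, -0.13, 0.04]
[18.7, -0.8, 0.6] [0.04, -0.13, 0.04]
[18.7, -0.8, 0.6] [0.04, -0.13, 0.04]
[18.7, -0.8, 0.5] [0.04, -0.13, 0.04]
[18.7, -0.8, 0.5] [0.04, -0.13, 0.04]
```

```bash
python3 -m jog '[[40,22,-1,0.7,0,-0.1,0],[40,22,-1,0.6,0,-0.1,0],[40,20,-1,0.6,0,-0.1,0],[40,16,-1,0.5,0,-0.1,0],[40,12,0,0.5,0,-0.2,0]]'
python3 -m jog '[[40,0,0,0,0,0,0],[40,0,0,0,0,0,0]]'
python3 - <<'E'
from h import *
from plant import r
st()
for n in ["side","wrist"]:
    p=r.camera_params(n); im,d=r.read_camera(n)
    cv2.imwrite(f"pics/{n}5.png",im[:,:,::-1]); np.savez(f"pics/{n}5.npz",im=im,d=d,**p)
im=cv2.imread("pics/side5.png")[130:270,200:400]; cv2.imwrite("pics/side5c.png",cv2.resize(im,None,fx=4,fy=4,interpolation=2))
E
```

```text
t: 6.15
eef_pos: [0.553, 0.0558, 0.0157]
eef_rot: [-0.002, 0.712, -0.002, 0.702]
force: [-0.5, 0.6, -3.0]
finger_gap: 0.0574
t: 6.32
eef_pos: [0.5536, 0.0559, 0.0176]
eef_rot: [-0.002, 0.711, -0.002, 0.703]
force: [1.0, -0.7, -1.8]
finger_gap: 0.0573
t 6.32 tcp [0.5536 0.0559 0.0176] x [-0.012 -0.006 -1.   ] y [ 0.001  1.    -0.006] F [ 1.  -0.7 -1.8] gap 0.0573 q [ 0.06  0.01  1.91 -0.01  1.23 -1.51]
```

View pics/side5c.png

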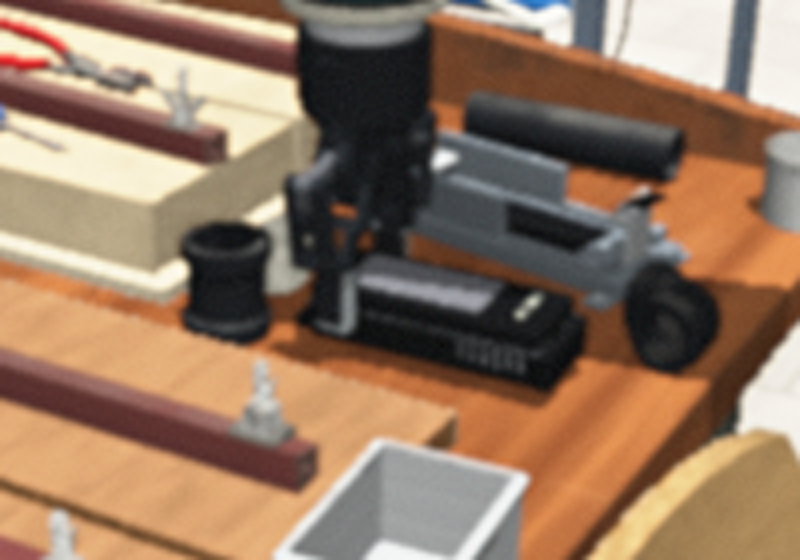

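The pack hovers almost level above the clear patch. I'll lower it in small steps and watch the force.

```bash
python3 -m jog '[[40,3,0,0,0,0,0],[40,2,0,0,0,0,0],[40,0,0,0,0,0,0]]'
python3 -m jog '[[40,2,0,0,0,0,0],[40,0,0,0,0,0,0],[40,0,0,0,0,0,0]]'
python3 -m jog '[[40,2,0,0,0,0,0],[40,0,0,0,0,0,0],[40,0,0,0,0,0,0]]'
```

```text
t: 6.67
eef_pos: [0.5537, 0.0557, 0.0128]
eef_rot: [-0.001, 0.711, -0.002, 0.703]
force: [-0.1, 0.3, -3.1]
finger_gap: 0.0574
t: 6.92
eef_pos: [0.5537, 0.0556, 0.0108]
eef_rot: [-0.001, 0.711, -0.002, 0.703]
force: [-0.1, -0.2, -3.3]
finger_gap: 0.0572
t: 7.17
eef_pos: [0.5536, 0.0556, 0.0087]
eef_rot: [-0.001, 0.711, -0.002, 0.703]
force: [0.2, -0.0, -2.9]
finger_gap: 0.0572
```

```bash
python3 -m jog '[[40,1,0,0,0,0,0],[40,0,0,0,0,0,0],[40,0,0,0,0,0,0]]'
python3 -m jog '[[40,1,0,0,0,0,0],[40,0,0,0,0,0,0],[40,0,0,0,0,0,0]]'
```

```text
t: 7.42
eef_pos: [0.5536, 0.0556, 0.0078]
eef_rot: [-0.001, 0.711, -0.002, 0.703]
force: [-0.2, -0.2, -2.6]
finger_gap: 0.0571
t: 7.67
eef_pos: [0.5537, 0.0556, 0.0068]
eef_rot: [-0.001, 0.711, -0.002, 0.703]
force: [0.2, -0.3, -2.5]
finger_gap: 0.0573
```

```bash
python3 -m jog '[[40,1,0,0,0,0,0],[40,0,0,0,0,0,0],[40,0,0,0,0,0,0]]'
python3 -m jog '[[40,0.7,0,0,0,0,0],[40,0,0,0,0,0,0],[40,0,0,0,0,0,0]]'
```

```text
t: 7.92
eef_pos: [0.5538, 0.0556, 0.0066]
eef_rot: [-0.001, 0.711, -0.002, 0.703]
force: [-5.9, -1.6, 6.6]
finger_gap: 0.0573
t: 8.17
eef_pos: [0.5539, 0.0556, 0.0065]
eef_rot: [-0.002, 0.711, -0.002, 0.703]
force: [-10.0, -1.5, 14.8]
finger_gap: 0.0576
```

```bash
python3 -m jog '[[40,-0.8,0,0,0,0,0],[85,0,0,0,0,0,0],[85,0,0,0,0,0,0],[85,0,0,0,0,0,0],[85,0,0,0,0,0,0]]'
python3 -m jog '[[85,-5,0,0,0,0,0],[85,-15,0,0,0,0,0],[85,-25,0,-15,0,0,0],[85,-30,0,-30,0,0,0],[85,-30,0,-35,0,0,0]]'
python3 -m jog '[[85,-5,0,-20,0,-0.7,0],[85,0,0,0,0,0,0]]'
python3 - <<'E'
from h import *
from plant import r
st()
for n in ["side","wrist"]:
    p=r.camera_params(n); im,d=r.read_camera(n)
    cv2.imwrite(f"pics/{n}6.png",im[:,:,::-1]); np.savez(f"pics/{n}6.npz",im=im,d=d,**p)
E
```

```text
t: 8.58
eef_pos: [0.5537, 0.0556, 0.0059]
eef_rot: [-0.001, 0.711, -0.002, 0.703]
force: [0.4, -0.2, 1.5]
finger_gap: 0.0851
t: 9.0
eef_pos: [0.478, 0.0562, 0.1095]
eef_rot: [-0.001, 0.711, -0.003, 0.703]
force: [0.4, -0.1, 2.0]
finger_gap: 0.085
t: 9.17
eef_pos: [0.4572, 0.0564, 0.1165]
eef_rot: [-0.001, 0.705, -0.002, 0.709]
force: [-0.1, -0.4, -0.6]
finger_gap: 0.0851
t 9.17 tcp [0.4572 0.0564 0.1165] x [ 0.006 -0.005 -1.   ] y [ 0.001  1.    -0.005] F [-0.1 -0.4 -0.6] gap 0.0851 q [ 0.07 -0.32  2.03 -0.01  1.42 -1.5 ]
```

View pics/wrist6.png

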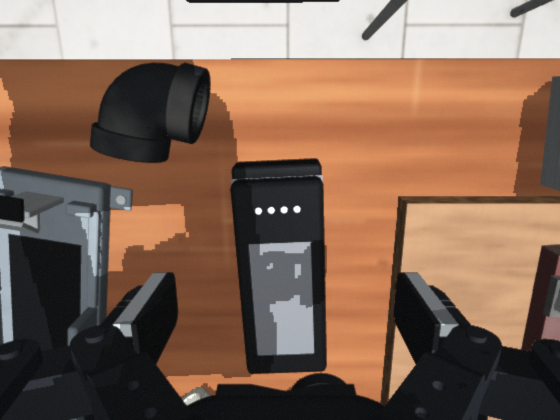

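The pack lies flat and right way up: dots at about (278,210), heel at row 165, toe near row 370. I'll fit it for the regrasp.

Run:
```python
from h import *
P,C,uv=cloud("pics/wrist6.npz")
c0=np.array([.505,.056,.018])
m=(abs(P[:,0]-.505)<.095)&(abs(P[:,1]-.056)<.04)&(P[:,2]>.006)&(P[:,2]<.05)
PK=PACK[:2]+[([-.082,-.029,-.018],[-.074,.029,.006])]
x,n,e=fit(P[m],PK,np.r_[c0,0,0,0.01],trunc=.005)
M=Ro.from_rotvec(x[3:]).as_matrix(); print(np.round(x,4),n,m.sum(),e)
L=(P-x[:3])@M
k=(abs(L[:,0])<.1)&(abs(L[:,1])<.04)&(L[:,2]>-.008)
t=L[k&(L[:,2]>.013)];print("top x",np.percentile(t[:,0],[.2,1,99,99.8]),"y",np.percentile(t[:,1],[.5,2,98,99.5]),"z",np.median(t[:,2]))
t=L[k&(L[:,2]<.010)&(L[:,2]>.002)&(abs(L[:,1])<.02)];print("heel ledge x",np.percentile(t[:,0],[1,99]),t[:,2].mean())
```

```text
[ 0.5066  0.0538  0.0173  0.0014 -0.0026  0.0467] 18318 18318 0.0007096830062115932
top x [-0.07402903 -0.07253905  0.06179586  0.06543436] y [-0.03954362 -0.03828939  0.03789949  0.03945591] z 0.12640900046183384
heel ledge x [-0.08231155 -0.07407194] 0.005836904225413098
```

Run:
```python
from h import *
a=np.pi/2-.171
x=np.array([0,0,-1.]);y=np.array([np.cos(a),np.sin(a),0])
plan([.475,-.111,.18],np.stack([x,y,np.cross(x,y)],1))
```

```text
rows 6 world d mm [  16.1 -167.3   65.6] tool d [ -64.6 -167.7   16.5] rotvec [9.7 0.2 0.3]
[-10.8, -27.9, 2.8] [1.62, 0.03, 0.05]
[-10.8, -27.8, 3.5] [1.62, 0.03, 0.05]
[-10.8, -27.7, 4.3] [1.62, 0.03, 0.05]
[-10.9, -27.6, 5.1] [1.62, 0.03, 0.05]
[-10.9, -27.4, 5.9] [1.62, 0.03, 0.05]
[-10.9, -27.2, 6.6] [1.62, 0.03, 0.05]
```

```bash
python3 -m jog '[[85,-14,-28,3,1.6,0,0],[85,-13,-28,3.5,1.6,0,0],[85,-12,-28,4,1.6,0,0.1],[85,-10,-28,5,1.6,0,0.1],[85,-9,-27,6,1.6,0,0.1]]'
python3 -m jog '[[85,-7,-27,7,1.6,0,0.1],[85,0,0,0,0,0,0],[85,0,0,0,0,0,0]]'
python3 - <<'E'
from h import *
from plant import r
st()
p=r.camera_params("wrist"); im,d=r.read_camera("wrist")
cv2.imwrite("pics/wrist7.png",im[:,:,::-1]); np.savez("pics/wrist7.npz",im=im,d=d,**p)
P,C,uv=cloud("pics/wrist7.npz")
m=(P[:,0]>.4)&(P[:,0]<.68)&(P[:,1]>-.2)&(P[:,1]<-.03)&(P[:,2]>.006)&(P[:,2]<.048)&(uv[:,1]<265)
B=BAY[:5]+[([.072,-.0315,.0275],[.092,.0315,.0325])]
x,n,e=fit(P[m],B,[.537,-.1218,-.171],True); print(x,n,m.sum(),e)
t=np.r_[x[:2],0];R=Ro.from_euler('z',x[2]);L=R.inv().apply(P-t)
S=3.2; out=np.zeros((352,768,3),np.uint8)
k=(abs(L[:,0])<.12)&(abs(L[:,1])<.055)&(L[:,2]>-.01)&(L[:,2]<.08)
l=L[k];o=np.argsort(l[:,2])
for q in l[o]:
    j=int((q[0]+.12)*1000*S);i=int((.055-q[1])*1000*S)
    out[max(i-1,0):i+2,max(j-1,0):j+2]=cv2.applyColorMap(np.uint8([[np.clip(q[2]*4500,0,255)]]),cv2.COLORMAP_JET)[0,0]
for v in (-88,-76,-14,72,84,92): j=int((v/1000+.12)*1000*S); cv2.line(out,(j,0),(j,352),(255,255,255),1)
for v in (-38.5,-31.5,31.5,38.5): i=int((.055-v/1000)*1000*S); cv2.line(out,(0,i),(768,i),(255,255,255),1)
cv2.imwrite("pics/rect7.png",out)
h=L[(abs(L[:,1])<.055)&(L[:,0]>-.03)&(L[:,0]<.12)&(L[:,2]>.038)&(L[:,2]<.055)]
for s in (1,-1):
    k=h[h[:,1]*s>.02]; print(np.percentile(k[:,0],[.5,99.5]),np.percentile(k[:,1],[1,50,99]),np.median(k[:,2]))
E
```

```text
t: 9.68
eef_pos: [0.4729, -0.0852, 0.1722]
eef_rot: [0.05, 0.705, -0.05, 0.705]
force: [0.5, -0.0, -0.6]
finger_gap: 0.0851
t: 9.93
eef_pos: [0.476, -0.1126, 0.1785]
eef_rot: [0.061, 0.705, -0.06, 0.705]
force: [0.4, -0.2, -0.8]
finger_gap: 0.0847
t 9.93 tcp [ 0.476  -0.1126  0.1785] x [ 0.     0.002 -1.   ] y [0.17  0.985 0.002] F [ 0.4 -0.2 -0.8] gap 0.0847 q [-0.29 -0.28  1.9   0.    1.52 -1.69]
[ 0.52591549 -0.11986161 -0.17305489] 10085 11487 0.0012616092289638855
[-0.00284665  0.10147077] [0.03145388 0.03442956 0.03844922] 0.04448904370236865
[-0.00273491  0.10141471] [-0.03836324 -0.03438329 -0.03133222] 0.04454196041073158
```

View pics/rect7.png

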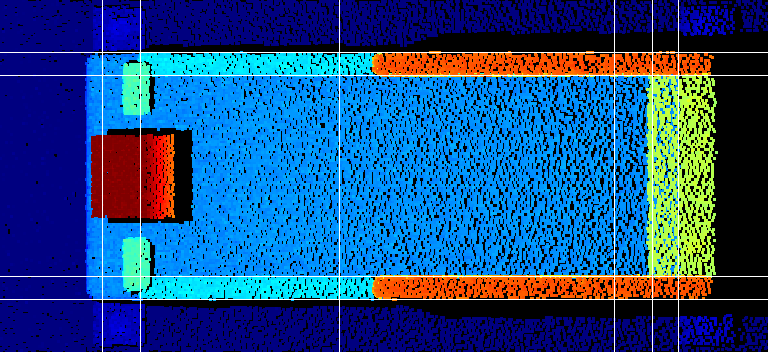

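View pics/wrist7.png

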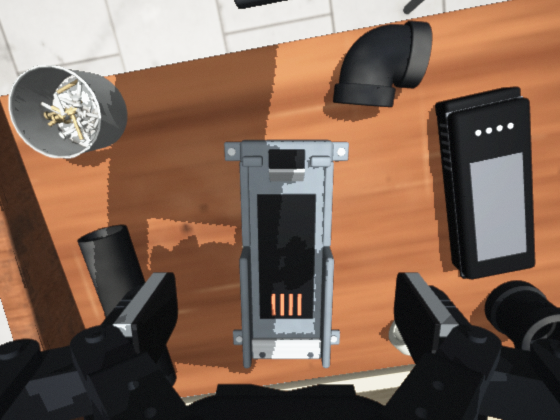

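Run:
```python
from h import *
P,C,uv=cloud("pics/wrist7.npz")
m=(uv[:,0]>320)&(uv[:,0]<434)&(uv[:,1]>10)&(uv[:,1]<112)&(P[:,2]>.008)&(P[:,2]<.06)
print(np.percentile(P[m],[1,99],axis=0))
a=np.pi/2+.047
x=np.array([0,0,-1.]);y=np.array([np.cos(a),np.sin(a),0]);T=np.stack([x,y,np.cross(x,y)],1)
s=plan([.4547,.0514,.09],T); plan([.4547,.0514,.010],T,sim=s)
```

```text
[[ 0.36604474 -0.06076488  0.02312968]
 [ 0.4176296   0.00537741  0.045799  ]]
rows 6 world d mm [-21.  163.  -88.2] tool d [ 88.6 156.9 -48.2] rotvec [-12.4  -0.   -0.1]
[14.8, 26.2, -8.0] [-2.07, -0.0, -0.02]
[14.8, 26.4, -7.1] [-2.07, -0.0, -0.02]
[14.7, 26.7, -6.1] [-2.07, -0.0, -0.02]
[14.7, 26.9, -5.2] [-2.07, -0.0, -0.02]
[14.7, 27.1, -4.2] [-2.07, -0.0, -0.02]
[14.7, 27.2, -3.2] [-2.07, -0.0, -0.02]
rows 3 world d mm [  0.   0. -80.] tool d [80.  0.  0.] rotvec [0. 0. 0.]
[26.7, 0.0, 0.0] [0.0, 0.0, 0.0]
[26.7, 0.0, 0.0] [0.0, 0.0, 0.0]
[26.7, 0.0, 0.0] [0.0, 0.0, 0.0]
```

```bash
python3 -m jog '[[85,9,26,-8,-2,0,0],[85,12,26.5,-7,-2,0,0],[85,15,26.5,-6,-2,0,0],[85,17,27,-5,-2.2,0,0],[85,17,27,-4,-2.2,0,0]]'
python3 -m jog '[[85,17,27,-3,-2.1,0,0],[85,0,0,0,0,0,0],[85,0,0,0,0,0,0]]'
python3 - <<'E'
from h import *
st()
a=np.pi/2+.047
x=np.array([0,0,-1.]);y=np.array([np.cos(a),np.sin(a),0]);T=np.stack([x,y,np.cross(x,y)],1)
plan([.4547,.0514,.010],T,n=5)
E
```

```text
t: 10.4
eef_pos: [0.4581, 0.0265, 0.1081]
eef_rot: [-0.005, 0.707, 0.006, 0.707]
force: [0.6, -0.5, 0.6]
finger_gap: 0.085
t: 10.65
eef_pos: [0.4545, 0.0531, 0.091]
eef_rot: [-0.018, 0.707, 0.019, 0.707]
force: [0.4, 0.5, 1.3]
finger_gap: 0.085
t 10.65 tcp [0.4545 0.0531 0.091 ] x [-0.001  0.001 -1.   ] y [-0.053  0.999  0.001] F [0.4 0.5 1.3] gap 0.085 q [ 0.06 -0.3   2.06  0.    1.38 -1.56]
rows 5 world d mm [  0.2  -1.7 -81. ] tool d [81.  -1.8  0.2] rotvec [ 0.3 -0.  -0.1]
[16.2, -0.4, 0.0] [0.07, -0.01, -0.02]
[16.2, -0.4, 0.0] [0.07, -0.01, -0.02]
[16.2, -0.4, 0.0] [0.07, -0.01, -0.02]
[16.2, -0.4, 0.0] [0.07, -0.01, -0.02]
[16.2, -0.4, 0.0] [0.07, -0.01, -0.02]
```

```bash
python3 -m jog '[[85,22,-0.5,0,0.1,0,0],[85,22,-0.5,0,0.1,0,0],[85,18,-0.5,0,0.1,0,0],[85,12,-0.2,0,0,0,0],[85,7,0,0,0,0,0]]'
python3 -m jog '[[85,0,0,0,0,0,0],[85,0,0,0,0,0,0],[40,0,0,0,0,0,0],[40,0,0,0,0,0,0],[40,0,0,0,0,0,0]]'
python3 -m jog '[[40,0,0,0,0,0,0],[40,0,0,0,0,0,0]]'
```

```text
t: 11.07
eef_pos: [0.4553, 0.0494, 0.0103]
eef_rot: [-0.015, 0.707, 0.016, 0.707]
force: [-0.7, 0.2, -0.0]
finger_gap: 0.0847
t: 11.48
eef_pos: [0.4563, 0.0498, 0.0127]
eef_rot: [-0.015, 0.706, 0.016, 0.708]
force: [0.7, 0.3, -1.4]
finger_gap: 0.0567
t: 11.65
eef_pos: [0.4563, 0.0498, 0.0127]
eef_rot: [-0.015, 0.706, 0.016, 0.708]
force: [-2.1, 0.5, 7.5]
finger_gap: 0.0568
```

```bash
python3 -m jog '[[75,0,0,0,0,0,0],[75,0,0,0,0,0,0],[75,3,0,0,0,0,0],[75,0,0,0,0,0,0],[40,0,0,0,0,0,0]]'
python3 -m jog '[[40,0,0,0,0,0,0],[40,0,0,0,0,0,0],[40,0,0,0,0,0,0],[40,0,0,0,0,0,0]]'
python3 - <<'E'
from h import *
from plant import r
st()
p=r.camera_params("wrist"); im,d=r.read_camera("wrist")
cv2.imwrite("pics/wrist8.png",im[:,:,::-1]); np.savez("pics/wrist8.npz",im=im,d=d,**p)
s=r.get_state();R=Ro.from_quat(s["eef_rot"]);L=R.inv().apply(cloud("pics/wrist8.npz")[0]-s["eef_pos"])
q=np.stack([L[:,2],L[:,1],-L[:,0]],1); m=(abs(q[:,1])<.02)&(abs(q[:,2]-.025)<.006)&(q[:,0]<.0)
t=q[m];A=np.linalg.lstsq(np.c_[t[:,:2],np.ones(len(t))],t[:,2],rcond=None)[0];print("top",A,"heel end",np.percentile(t[:,0],[.2,1,2]))
m=(abs(q[:,1])<.02)&(abs(q[:,2]-A[2]+.012)<.004)&(q[:,0]<.0);print("ledge",np.percentile(q[m,0],[1,50,99]),np.median(q[m,2]))
E
```

```text
t: 12.07
eef_pos: [0.4554, 0.0497, 0.0082]
eef_rot: [-0.015, 0.707, 0.016, 0.707]
force: [0.1, -0.4, -0.1]
finger_gap: 0.0641
t: 12.4
eef_pos: [0.4557, 0.0498, 0.0086]
eef_rot: [-0.015, 0.706, 0.016, 0.708]
force: [-0.8, 0.8, 3.6]
finger_gap: 0.0569
t 12.4 tcp [0.4557 0.0498 0.0086] x [ 0.002  0.001 -1.   ] y [-0.044  0.999  0.001] F [-0.8  0.8  3.6] gap 0.0569 q [ 0.05 -0.21  2.13  0.    1.22 -1.56]
top [0.12365711 0.00168809 0.02750014] heel end [-0.02324932 -0.02303222 -0.02289888]
ledge [-0.0309166  -0.02631082 -0.02225936] 0.014520598975239574
```

View pics/wrist8.png

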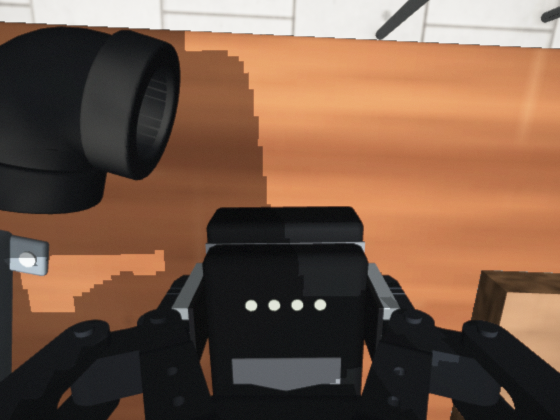

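```bash
cat > p.py <<'E'
from h import *
B=np.array([.5364,-.1217,0]);psi=-.172
G=np.array([-.0511,0,-.0094])
def pose(xm,zm,th,ym=0):
    Rb=Ro.from_euler('z',psi)
    Rp=Rb*Ro.from_euler('y',th)      # +y rotation: x -> toe down
    c=B+Rb.apply([xm/1e3,ym/1e3,zm/1e3])
    M=Rp.as_matrix(); X,Y,Z=M.T
    return c+Rp.apply(G), Ro.from_matrix(np.stack([-Z,Y,X],1))
def packpose(p,R):   # tcp -> bay coords of pack
    M=R.as_matrix(); X,Y,Z=M[:,2],M[:,1],-M[:,0]
    Rp=Ro.from_matrix(np.stack([X,Y,Z],1)); c=p-Rp.apply(G)
    Rb=Ro.from_euler('z',psi); e=(Rb.inv()*Rp).as_euler('ZYX')
    return np.round(Rb.inv().apply(c-B)*1e3,2), np.round(e,4)   # mm, (yaw, toe-down, roll)
def now():
    from plant import r
    s=r.get_state(); st(); a=packpose(np.array(s["eef_pos"]),Ro.from_quat(s["eef_rot"])); print("pack in bay xyz",a[0],"yaw,tilt,roll",a[1])
    b=Ro.from_euler('z',-psi).apply(s["force"]); print("F bay",np.round(b,1),"ft",np.round(s["ft_torque"],2))
def pts():
    out=[]
    for lo,hi in [((-74,-18),(68,18)),((68,-18),(82,-10)),((-82,-18),(-74,6))]:
        for u in np.linspace(0,1,60):
            out+=[(lo[0]+u*(hi[0]-lo[0]),lo[1]),(lo[0]+u*(hi[0]-lo[0]),hi[1]),(lo[0],lo[1]+u*(hi[1]-lo[1])),(hi[0],lo[1]+u*(hi[1]-lo[1]))]
    return np.array(out)
PT=pts()
def clear(xm,zm,th):
    a,b=PT.T; x=xm+a*np.cos(th)+b*np.sin(th); z=zm-a*np.sin(th)+b*np.cos(th)
    fl=(z-16).min(); wall=(84-x[z<27]).min() if (z<27).any() else 99
    dx=np.maximum(np.maximum(72-x,x-92),0);dz=np.maximum(np.maximum(27.5-z,z-32.5),0)
    lip=np.where((dx==0)&(dz==0),-np.minimum(np.minimum(x-72,92-x),np.minimum(z-27.5,32.5-z)),np.hypot(dx,dz)).min()
    return fl,lip,wall
E
python3 - <<'E'
from p import *
for th in (.34,.30,.26,.23,.2,.15,.1,.05,0):
    for xm in (-6,-2,0,1,2,3,4,5):
        best=max(((min(clear(xm,zm,th)[:2]),zm) for zm in np.arange(33,70,.1)))
        c=clear(xm,best[1],th)
        print(th,xm,round(best[1],1),"clr",np.round(c,1),"heel low",round(xm-82*np.cos(th)-18*np.sin(th),1),round(best[1]+82*np.sin(th)-18*np.cos(th),1), end=" | " if xm%2 else "\n")
E
```

```text
0.34 -6 69.9 clr [ 9.6  4.1 18.2] heel low -89.3 80.3
0.34 -2 62.2 clr [ 1.9  2.  12. ] heel low -85.3 72.6
0.34 0 61.9 clr [ 1.6  1.6 10. ] heel low -83.3 72.3
0.34 1 61.7 clr [1.4 1.4 9. ] heel low -82.3 72.1 | 0.34 2 61.6 clr [1.3 1.2 8. ] heel low -81.3 72.0
0.34 3 61.4 clr [1.1 1.1 7. ] heel low -80.3 71.8 | 0.34 4 61.2 clr [0.9 0.9 6. ] heel low -79.3 71.6
0.34 5 61.0 clr [0.7 0.8 5. ] heel low -78.3 71.4 | 0.3 -6 69.9 clr [12.5  3.6 99. ] heel low -89.7 76.9
0.3 -2 59.1 clr [ 1.7  1.7 10.6] heel low -85.7 66.1
0.3 0 58.8 clr [1.4 1.4 8.6] heel low -83.7 65.8
0.3 1 58.7 clr [1.3 1.2 7.6] heel low -82.7 65.7 | 0.3 2 58.5 clr [1.1 1.1 6.6] heel low -81.7 65.5
0.3 3 58.4 clr [1.  0.9 5.6] heel low -80.7 65.4 | 0.3 4 58.2 clr [0.8 0.8 4.6] heel low -79.7 65.2
0.3 5 58.0 clr [0.6 0.7 3.6] heel low -78.7 65.0 | 0.26 -6 69.9 clr [15.4  3.  99. ] heel low -89.9 73.6
0.26 -2 56.0 clr [1.5 1.5 9.3] heel low -85.9 59.7
0.26 0 55.7 clr [1.2 1.3 7.3] heel low -83.9 59.4
0.26 1 55.6 clr [1.1 1.1 6.3] heel low -82.9 59.3 | 0.26 2 55.5 clr [1.  0.9 5.3] heel low -81.9 59.2
0.26 3 55.3 clr [0.8
[... 1982 characters left out ...]
] heel low -82.8 56.0
0.05 1 69.9 clr [31.8 15.3 99. ] heel low -81.8 56.0 | 0.05 2 69.9 clr [31.8 15.3 99. ] heel low -80.8 56.0
0.05 3 69.9 clr [31.8 15.3 99. ] heel low -79.8 56.0 | 0.05 4 69.9 clr [31.8 15.3 99. ] heel low -78.8 56.0
0.05 5 69.9 clr [31.8 15.3 99. ] heel low -77.8 56.0 | 0 -6 69.9 clr [35.9 19.4 99. ] heel low -88.0 51.9
0 -2 69.9 clr [35.9 19.4 99. ] heel low -84.0 51.9
0 0 69.9 clr [35.9 19.4 99. ] heel low -82.0 51.9
0 1 69.9 clr [35.9 19.4 99. ] heel low -81.0 51.9 | 0 2 69.9 clr [35.9 19.4 99. ] heel low -80.0 51.9
0 3 69.9 clr [35.9 19.4 99. ] heel low -79.0 51.9 | 0 4 69.9 clr [35.9 19.4 99. ] heel low -78.0 51.9
0 5 69.9 clr [35.9 19.4 99. ] heel low -77.0 51.9 |
```

```bash
python3 -m jog '[[40,-3,0,0,0,0,0],[40,-10,0,0,0,0,0],[40,-20,0,0,0,0,0],[40,-30,0,0,0,0,0],[40,-30,0,0,0,0,0]]'
python3 - <<'E'
from p import *
now()
s=plan(*pose(-25,105,.34),n=10)
E
```

```text
t: 12.87
eef_pos: [0.4546, 0.0495, 0.1024]
eef_rot: [-0.015, 0.707, 0.016, 0.707]
force: [1.8, 0.0, -2.9]
finger_gap: 0.057
t 12.87 tcp [0.4546 0.0495 0.1024] x [-0.     0.001 -1.   ] y [-0.044  0.999  0.001] F [ 1.8  0.  -2.9] gap 0.057 q [ 0.05 -0.31  2.05  0.    1.4  -1.56]
pack in bay xyz [-59.96 165.66 111.81] yaw,tilt,roll [2.16e-01 1.00e-04 1.30e-03]
F bay [ 1.7  0.3 -2.9] ft [-0.03  0.06 -0.02]
rows 10 world d mm [   6.6 -158.2   10.8] tool d [ -11.  -158.3   -0.4] rotvec [12.3 19.4  2. ]
[-1.1, -15.8, -0.0] [1.23, 1.94, 0.2]
[-1.2, -15.8, 0.3] [1.23, 1.94, 0.2]
[-1.2, -15.8, 0.6] [1.23, 1.94, 0.2]
[-1.3, -15.8, 0.9] [1.23, 1.94, 0.2]
[-1.4, -15.8, 1.1] [1.23, 1.94, 0.2]
[-1.5, -15.7, 1.4] [1.23, 1.94, 0.2]
[-1.6, -15.7, 1.7] [1.23, 1.94, 0.2]
[-1.7, -15.6, 2.0] [1.23, 1.94, 0.2]
[-1.9, -15.6, 2.3] [1.23, 1.94, 0.2]
[-2.0, -15.5, 2.5] [1.23, 1.94, 0.2]
```

```bash
python3 -m jog '[[40,-3,-15.8,0,1.2,1.9,0.2],[40,-2,-15.8,0.3,1.2,1.9,0.2],[40,-2,-15.8,0.6,1.2,1.9,0.2],[40,-1,-15.8,1,1.2,1.9,0.2],[40,-1,-15.8,1,1.2,1.9,0.2]]'
python3 -m jog '[[40,-1,-15.7,1.5,1.3,2,0.2],[40,-1,-15.7,1.5,1.3,2,0.2],[40,-1,-15.6,2,1.3,2,0.2],[40,-2,-15.6,2,1.3,2,0.2],[40,-2,-15.5,2.5,1.3,2,0.2]]'
python3 -m jog '[[40,0,0,0,0,0,0],[40,0,0,0,0,0,0]]'
python3 - <<'E'
from p import *
from plant import r
now()
s=plan(*pose(-14,64.5,.34),n=5)
for n in ["side","scene","wrist"]:
    p=r.camera_params(n); im,d=r.read_camera(n)
    cv2.imwrite(f"pics/{n}9.png",im[:,:,::-1]); np.savez(f"pics/{n}9.npz",im=im,d=d,**p)
a=cv2.imread("pics/side9.png")[120:245,250:390]; b=cv2.imread("pics/scene9.png")[140:265,290:430]
cv2.imwrite("pics/c9.png",np.hstack([cv2.resize(k,None,fx=2.85,fy=2.85,interpolation=2) for k in (a,b)]))
E
```

```text
t: 13.28
eef_pos: [0.4588, -0.0302, 0.1104]
eef_rot: [0.027, 0.763, -0.016, 0.646]
force: [0.1, -0.0, -4.0]
finger_gap: 0.0569
t: 13.7
eef_pos: [0.4613, -0.1092, 0.1142]
eef_rot: [0.072, 0.814, -0.052, 0.574]
force: [0.7, -0.5, -2.5]
finger_gap: 0.057
t: 13.87
eef_pos: [0.4615, -0.1088, 0.1136]
eef_rot: [0.072, 0.814, -0.051, 0.575]
force: [-0.0, -0.7, -2.2]
finger_gap: 0.0566
t 13.87 tcp [ 0.4615 -0.1088  0.1136] x [-0.329  0.058 -0.943] y [ 0.176  0.984 -0.001] F [-0.  -0.7 -2.2] gap 0.0566 q [-0.27 -0.04  1.82 -0.03  1.7  -1.66]
pack in bay xyz [-24.74  -0.36 105.41] yaw,tilt,roll [-0.0051  0.3404 -0.0011]
F bay [ 0.1 -0.7 -2.2] ft [ 0.01 -0.24  0.03]
rows 5 world d mm [ 10.6  -1.7 -40.9] tool d [35.   0.2 23.8] rotvec [-0.3 -0.  -0. ]
[7.0, 0.0, 4.8] [-0.05, -0.0, -0.01]
[7.0, 0.0, 4.8] [-0.05, -0.0, -0.01]
[7.0, 0.0, 4.8] [-0.05, -0.0, -0.01]
[7.0, 0.0, 4.8] [-0.05, -0.0, -0.01]
[7.0, 0.0, 4.8] [-0.05, -0.0, -0.01]
```

View pics/c9.png

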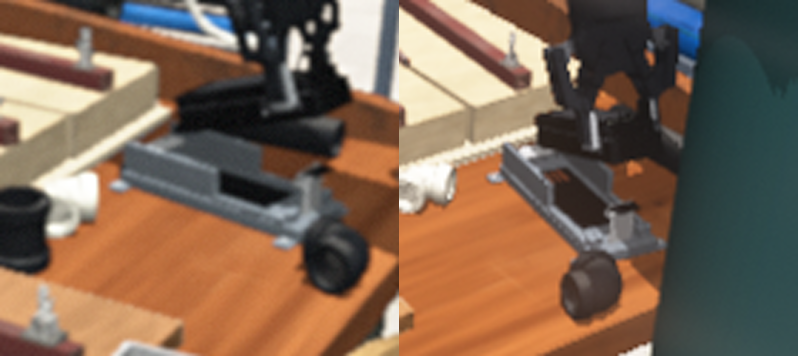

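View pics/wrist9.png

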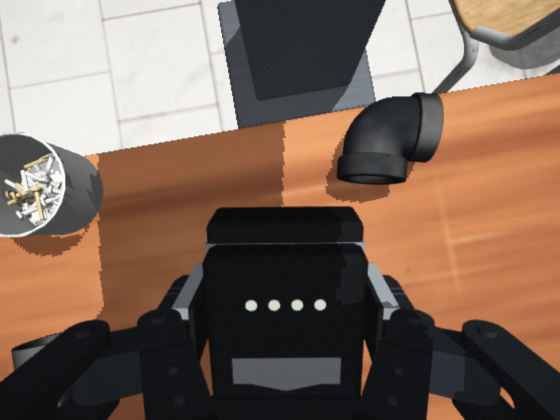

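Run:
```python
from p import *
from plant import r
s=r.get_state();R=Ro.from_quat(s["eef_rot"]);M=R.as_matrix();p=np.array(s["eef_pos"])
Rp=Ro.from_matrix(np.stack([M[:,2],M[:,1],-M[:,0]],1));c=p-Rp.apply(G)
Rb=Ro.from_euler('z',psi)
for fs in (["side9"],["scene9"],["side9","scene9"],["wrist9"]):
    P=np.vstack([cloud(f"pics/{f}.npz")[0] for f in fs]);L=Rp.inv().apply(P-c)
    k=(np.abs(sd(L,PACK))<.008)&~((abs(L[:,0]+.051)<.024)&(abs(L[:,1])>.015))&(L[:,0]<.09)
    if fs==["wrist9"]: k&=(L[:,0]<-.055)
    def f(x):
        q=Ro.from_rotvec(np.r_[0,x[3],x[4]]).inv().apply(L[k]-x[:3]); return sd(q,PACK)
    x=least_squares(f,np.zeros(5),loss='soft_l1',f_scale=.0015).x
    print(fs,k.sum(),"pack vs believed (pack axes) mm",np.round(x[:3]*1e3,2),"tilt,yaw",np.round(x[3:],4),"rms",np.sqrt((f(x)**2).mean()))
```

```text
['side9'] 718 pack vs believed (pack axes) mm [-6.01  0.2  -0.86] tilt,yaw [-0.0132  0.0082] rms 0.0018765538432030983
['scene9'] 493 pack vs believed (pack axes) mm [-5.79  1.33 -3.14] tilt,yaw [-0.008   0.0085] rms 0.0020993522913620184
['side9', 'scene9'] 1211 pack vs believed (pack axes) mm [-6.05  0.6  -2.02] tilt,yaw [-0.0211  0.0074] rms 0.002055144756057398
['wrist9'] 10646 pack vs believed (pack axes) mm [-1.72 -8.17 -3.52] tilt,yaw [ 0.0342 -0.1953] rms 0.0019120231700976236
```

Run:
```python
from p import *
c=np.array([.5066,.0538,.0178]);Rp=Ro.from_euler('z',.0467)
for f in ("side6","wrist6","wrist7"):
    P,C,uv=cloud(f"pics/{f}.npz");L=Rp.inv().apply(P-c)
    k=(np.abs(sd(L,PACK))<.008)&(L[:,2]>-.010)
    def g(x):
        q=Ro.from_rotvec(np.r_[0,x[3],x[4]]).inv().apply(L[k]-x[:3]); return sd(q,PACK)
    x=least_squares(g,np.zeros(5),loss='soft_l1',f_scale=.0015).x
    print(f,k.sum(),np.round(x[:3]*1e3,2),np.round(x[3:],4),np.sqrt((g(x)**2).mean()))
    h=L[(abs(L[:,1])<.025)&(abs(L[:,0])<.1)&(abs(L[:,2]-.018)<.006)]; print("  top x range",np.percentile(h[:,0],[.5,2,98,99.5]), "n",len(h))
    h=L[(abs(L[:,1])<.01)&(L[:,0]<-.06)&(L[:,0]>-.1)&(abs(L[:,2]-.0)<.02)]; print("  heel zone x",np.percentile(h[:,0],[1,5,50]))
```

```text
side6 1453 [-0.82  0.78  0.4 ] [-0.0033  0.0014] 0.001518517961040389
  top x range [-0.07357531 -0.07254668  0.06346633  0.06669461] n 605
  heel zone x [-0.09956341 -0.09643136 -0.08085227]
wrist6 18217 [-1.31  0.11 -0.53] [-0.0031 -0.0025] 0.0010079955574270431
  top x range [-0.07405674 -0.0728783   0.06193454  0.06528664] n 14622
  heel zone x [-0.09952003 -0.09739069 -0.07867252]
wrist7 15502 [-2.07  0.41 -0.46] [-0.0029 -0.0007] 0.0009480141997639367
  top x range [-0.07381246 -0.07231953  0.06274383  0.06593059] n 11005
  heel zone x [-0.09950755 -0.09771436 -0.07869259]
```

```bash
python3 -m jog '[[40,8,0,5,0,0,0],[40,8,0,5,0,0,0],[40,7.5,0,5,0,0,0],[40,6.5,0,5,0,0,0],[40,4.5,0,3.5,0,0,0]]'
python3 -m jog '[[40,0,0,0,0,0,0],[40,0,0,0,0,0,0]]'
python3 - <<'E'
from p import *
from plant import r
now()
plan(*pose(-3,62.2,.34),n=4)
for n in ["side"]:
    im,d=r.read_camera(n); p=r.camera_params(n)
    cv2.imwrite(f"pics/{n}10.png",im[:,:,::-1]); np.savez(f"pics/{n}10.npz",im=im,d=d,**p)
a=cv2.imread("pics/side10.png")[130:230,260:390]
cv2.imwrite("pics/c10.png",cv2.resize(a,None,fx=6,fy=6,interpolation=2))
E
```

```text
t: 14.43
eef_pos: [0.4717, -0.11, 0.0716]
eef_rot: [0.071, 0.814, -0.051, 0.574]
force: [0.2, 0.5, -2.8]
finger_gap: 0.057
t: 14.6
eef_pos: [0.4718, -0.1102, 0.0728]
eef_rot: [0.071, 0.814, -0.051, 0.575]
force: [0.6, -0.4, -2.6]
finger_gap: 0.0572
t 14.6 tcp [ 0.4718 -0.1102  0.0728] x [-0.329  0.057 -0.942] y [ 0.175  0.985 -0.001] F [ 0.6 -0.4 -2.6] gap 0.0572 q [-0.26  0.02  1.84 -0.03  1.63 -1.66]
pack in bay xyz [-14.3    0.07  64.57] yaw,tilt,roll [-0.004   0.3409 -0.0012]
F bay [ 0.7 -0.3 -2.6] ft [ 0.01 -0.17  0.  ]
rows 4 world d mm [11.1 -2.2 -2.4] tool d [-1.5 -0.2 11.5] rotvec [-0.2 -0.1 -0. ]
[-0.4, -0.1, 2.9] [-0.05, -0.01, -0.0]
[-0.4, -0.1, 2.9] [-0.05, -0.01, -0.0]
[-0.4, -0.1, 2.9] [-0.05, -0.01, -0.0]
[-0.4, -0.1, 2.9] [-0.05, -0.01, -0.0]
```

View pics/c10.png

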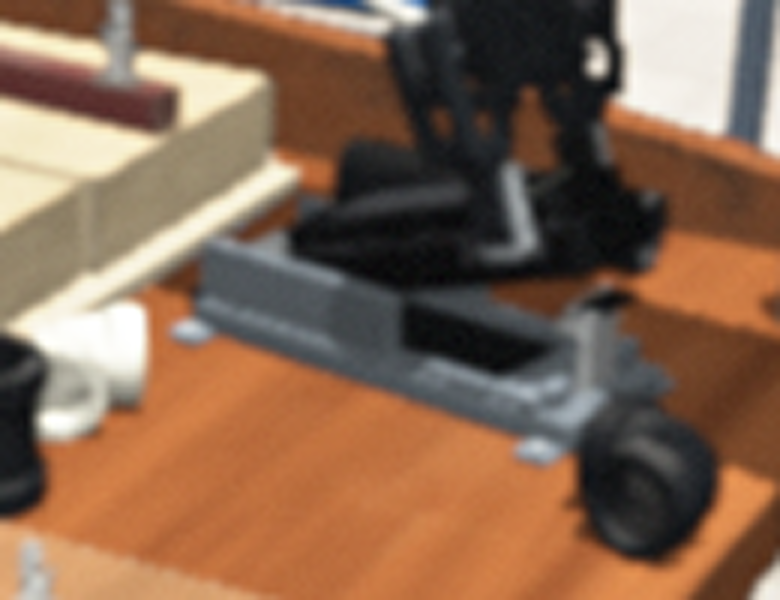

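Everything is clear between the cheeks. I'll find the seat height by feel with the tongue tip, then back off and slide in.

```bash
python3 -m jog '[[40,1.9,0,0.7,0,0,0],[40,0,0,0,0,0,0],[40,0,0,0,0,0,0]]'
python3 -m jog '[[40,0.95,0,0.35,0,0,0],[40,0,0,0,0,0,0],[40,0,0,0,0,0,0]]'
python3 -m jog '[[40,0.95,0,0.35,0,0,0],[40,0,0,0,0,0,0],[40,0,0,0,0,0,0]]'
python3 -c "
from p import *
now()"
```

```text
t: 14.9
eef_pos: [0.4719, -0.1103, 0.0713]
eef_rot: [0.071, 0.813, -0.051, 0.575]
force: [-0.7, -0.2, -2.8]
finger_gap: 0.0569
t: 15.15
eef_pos: [0.4719, -0.1103, 0.0702]
eef_rot: [0.071, 0.813, -0.051, 0.575]
force: [0.2, 0.1, -2.9]
finger_gap: 0.0573
t: 15.4
eef_pos: [0.4719, -0.1103, 0.0691]
eef_rot: [0.071, 0.813, -0.051, 0.575]
force: [0.2, 1.0, -2.2]
finger_gap: 0.0572
t 15.4 tcp [ 0.4719 -0.1103  0.0691] x [-0.329  0.057 -0.943] y [ 0.175  0.985 -0.001] F [ 0.2  1.  -2.2] gap 0.0572 q [-0.26  0.02  1.84 -0.03  1.62 -1.66]
pack in bay xyz [-1.415e+01  5.000e-02  6.097e+01] yaw,tilt,roll [-0.0041  0.34   -0.0013]
F bay [ 0.1  1.  -2.2] ft [-0.03 -0.32  0.02]
```

```bash
python3 -m jog '[[40,0.95,0,0.35,0,0,0],[40,0,0,0,0,0,0],[40,0,0,0,0,0,0]]'
python3 -m jog '[[40,0.7,0,0.25,0,0,0],[40,0,0,0,0,0,0],[40,0,0,0,0,0,0]]'
python3 -c "
from p import *
now()"
```

```text
t: 15.65
eef_pos: [0.472, -0.1103, 0.0683]
eef_rot: [0.071, 0.813, -0.051, 0.575]
force: [-1.1, 0.1, 1.6]
finger_gap: 0.0572
t: 15.9
eef_pos: [0.472, -0.1103, 0.0676]
eef_rot: [0.071, 0.813, -0.051, 0.575]
force: [-3.4, 0.4, 4.2]
finger_gap: 0.057
t 15.9 tcp [ 0.472  -0.1103  0.0676] x [-0.328  0.057 -0.943] y [ 0.175  0.985 -0.001] F [-3.4  0.4  4.2] gap 0.057 q [-0.26  0.02  1.84 -0.03  1.62 -1.65]
pack in bay xyz [-1.410e+01  1.000e-02  5.945e+01] yaw,tilt,roll [-0.0042  0.3399 -0.0013]
F bay [-3.4 -0.2  4.2] ft [ 0.04  0.02 -0.03]
```

```bash
python3 -m jog '[[40,-2.3,0,-0.8,0,0,0],[40,-1,0,2.8,0,0,0],[40,-1,0,2.8,0,0,0],[40,-1,0,2.8,0,0,0],[40,-0.3,0,1,0,0,0]]'
python3 -m jog '[[40,0,0,0,0,0,0],[40,0,0,0,0,0,0]]'
python3 -c "
from p import *
now()
plan(*pose(0,61.9,.34),n=2)"
```

```text
t: 16.32
eef_pos: [0.4822, -0.112, 0.0695]
eef_rot: [0.071, 0.814, -0.051, 0.575]
force: [1.4, 0.3, -2.8]
finger_gap: 0.0566
t: 16.48
eef_pos: [0.4817, -0.112, 0.0696]
eef_rot: [0.071, 0.814, -0.051, 0.575]
force: [-0.6, 0.6, -3.1]
finger_gap: 0.0568
t 16.48 tcp [ 0.4817 -0.112   0.0696] x [-0.329  0.057 -0.943] y [ 0.175  0.985 -0.001] F [-0.6  0.6 -3.1] gap 0.0568 q [-0.26  0.04  1.82 -0.03  1.62 -1.65]
pack in bay xyz [-4.220e+00  2.000e-02  6.135e+01] yaw,tilt,roll [-0.0041  0.3405 -0.0012]
F bay [-0.7  0.5 -3.1] ft [-0.04 -0.18  0.02]
rows 2 world d mm [ 4.1 -0.9  0.5] tool d [-1.9 -0.2  3.8] rotvec [-0.2 -0.  -0. ]
[-1.0, -0.1, 1.9] [-0.11, -0.01, -0.0]
[-1.0, -0.1, 1.9] [-0.11, -0.01, -0.0]
```

```bash
python3 -m jog '[[40,-1,-0.1,1.9,-0.1,0,0],[40,-1,-0.1,1.9,-0.1,0,0],[40,0,0,0,0,0,0],[40,0,0,0,0,0,0]]'
python3 -c "
from p import *
now()
s=plan(*pose(3,58.5,.30),n=3); s=plan(*pose(4,55.2,.26),n=3,sim=s)"
```

```text
t: 16.82
eef_pos: [0.486, -0.113, 0.0704]
eef_rot: [0.07, 0.814, -0.05, 0.575]
force: [0.6, 0.2, -1.5]
finger_gap: 0.0568
t 16.82 tcp [ 0.486  -0.113   0.0704] x [-0.329  0.057 -0.943] y [ 0.172  0.985 -0.   ] F [ 0.6  0.2 -1.5] gap 0.0568 q [-0.26  0.05  1.81 -0.03  1.62 -1.66]
pack in bay xyz [ 1.700e-01 -5.000e-02  6.223e+01] yaw,tilt,roll [-4.0e-04  3.4e-01 -1.0e-04]
F bay [ 0.6  0.3 -1.5] ft [-0.08 -0.23  0.01]
rows 3 world d mm [ 2.5 -0.4 -5.8] tool d [4.6 0.  4.3] rotvec [-0.  -2.3 -0. ]
[1.5, 0.0, 1.4] [-0.01, -0.76, -0.0]
[1.6, 0.0, 1.4] [-0.01, -0.76, -0.0]
[1.6, 0.0, 1.4] [-0.01, -0.76, -0.0]
rows 3 world d mm [ 0.8 -0.1 -5.4] tool d [ 4.9 -0.   2.3] rotvec [ 0.  -2.3  0. ]
[1.6, -0.0, 0.8] [0.0, -0.76, 0.0]
[1.6, -0.0, 0.8] [0.0, -0.76, 0.0]
[1.7, -0.0, 0.7] [0.0, -0.76, 0.0]
```

The tongue tip is under the lip edge with no side force. Next I ease the tilt while sliding in.

```bash
python3 -m jog '[[40,1.5,0,1.4,0,-0.76,0],[40,1.6,0,1.4,0,-0.76,0],[40,1.6,0,1.4,0,-0.76,0],[40,0,0,0,0,0,0]]'
python3 -c "
from p import *
now()"
python3 -m jog '[[40,1.6,0,0.8,0,-0.76,0],[40,1.6,0,0.8,0,-0.76,0],[40,1.6,0,0.7,0,-0.76,0],[40,0,0,0,0,0,0],[40,0,0,0,0,0,0]]'
python3 -c "
from p import *
now()
f=lambda t:16.3+82*np.sin(t)+18*np.cos(t)
s=plan(*pose(4,53.,.23),n=2)
for x,t in ((3.5,.19),(3,.15),(2.5,.11),(2,.08),(1.5,.04),(1,0)): s=plan(*pose(x,f(t),t),n=2,sim=s)
"
```

```text
t: 17.15
eef_pos: [0.4881, -0.1133, 0.0643]
eef_rot: [0.069, 0.802, -0.051, 0.592]
force: [0.2, 0.5, -2.9]
finger_gap: 0.0572
t 17.15 tcp [ 0.4881 -0.1133  0.0643] x [-0.29   0.051 -0.956] y [ 0.172  0.985 -0.   ] F [ 0.2  0.5 -2.9] gap 0.0572 q [-0.26  0.03  1.83 -0.03  1.58 -1.66]
pack in bay xyz [ 2.570e+00 -2.000e-02  5.821e+01] yaw,tilt,roll [-0.0004  0.2992 -0.    ]
F bay [ 0.1  0.6 -2.9] ft [ 0.01 -0.13 -0.01]
t: 17.57
eef_pos: [0.489, -0.1135, 0.0594]
eef_rot: [0.068, 0.79, -0.052, 0.607]
force: [0.2, 0.4, -2.9]
finger_gap: 0.0568
t 17.57 tcp [ 0.489  -0.1135  0.0594] x [-0.254  0.044 -0.966] y [ 0.172  0.985 -0.   ] F [ 0.2  0.4 -2.9] gap 0.0568 q [-0.27  0.01  1.85 -0.02  1.54 -1.66]
pack in bay xyz [ 3.740e+00 -4.000e-02  5.533e+01] yaw,tilt,roll [-5.000e-04  2.603e-01 -1.000e-04]
F bay [ 0.1  0.4 -2.9] ft [-0.   -0.09 -0.03]
rows 2 world d mm [ 0.2 -0.  -3.9] tool d [3.7 0.  1.2] rotvec [-0.  -1.7 -0. ]
[1.9, 0.0, 0.6] [-0.01, -0.87, -0.0]
[1.9, 0.0, 0.6] [-0.01, -0.87, -0.0]
rows 2 world d mm [-0.6  0.1 -5.6] tool d [5.6 0.  0.7] rotvec [-0.  -2.3  0. ]
[2.8, 0.0, 0.4] [-0.0, -1.15, 0.0]
[2.8, 0.0, 0.3] [-0.0, -1.15, 0.0]
rows 2 world d mm [-0.5  0.1 -5.2] tool d [5.2 0.  0.5] rotvec [ 0.  -2.3  0. ]
[2.6, 0.0, 0.3] [0.0, -1.15, 0.0]
[2.6, 0.0, 0.2] [0.0, -1.15, 0.0]
rows 2 world d mm [-0.4  0.1 -5.2] tool d [ 5.2 -0.   0.4] rotvec [-0.  -2.3  0. ]
[2.6, -0.0, 0.2] [-0.0, -1.15, 0.0]
[2.6, -0.0, 0.1] [-0.0, -1.15, 0.0]
rows 2 world d mm [-0.4  0.1 -4. ] tool d [ 4.  -0.   0.1] rotvec [-0.  -1.7 -0. ]
[2.0, -0.0, 0.0] [-0.0, -0.86, -0.0]
[2.0, -0.0, 0.0] [-0.0, -0.86, -0.0]
rows 2 world d mm [-0.2  0.  -5.3] tool d [5.3 0.  0.2] rotvec [ 0.  -2.3  0. ]
[2.6, 0.0, 0.1] [0.0, -1.15, 0.0]
[2.6, 0.0, 0.0] [0.0, -1.15, 0.0]
rows 2 world d mm [-0.2  0.  -5.3] tool d [ 5.3 -0.   0. ] rotvec [ 0.  -2.3  0. ]
[2.7, -0.0, 0.0] [0.0, -1.15, 0.0]
[2.7, -0.0, -0.0] [0.0, -1.15, 0.0]
```

```bash
python3 -m jog '[[40,1.9,0,0.6,0,-0.87,0],[40,1.9,0,0.6,0,-0.87,0],[40,0,0,0,0,0,0]]'
python3 -c "
from p import *
now()"
python3 -m jog '[[40,2.8,0,0.4,0,-1.15,0],[40,2.8,0,0.3,0,-1.15,0],[40,0,0,0,0,0,0]]'
python3 -c "
from p import *
now()"
```

```text
t: 17.82
eef_pos: [0.4892, -0.1135, 0.055]
eef_rot: [0.067, 0.78, -0.054, 0.619]
force: [0.0, -0.5, -2.9]
finger_gap: 0.0566
t 17.82 tcp [ 0.4892 -0.1135  0.055 ] x [-0.224  0.039 -0.974] y [ 0.171  0.985 -0.   ] F [ 0.  -0.5 -2.9] gap 0.0566 q [-0.27 -0.    1.87 -0.02  1.5  -1.66]
pack in bay xyz [ 3.95  0.   52.58] yaw,tilt,roll [-4.000e-04  2.289e-01 -1.000e-04]
F bay [ 0.1 -0.5 -2.9] ft [-0.   -0.15  0.01]
t: 18.07
eef_pos: [0.4889, -0.1135, 0.0496]
eef_rot: [0.066, 0.767, -0.055, 0.636]
force: [2.9, -0.6, -2.2]
finger_gap: 0.0571
t 18.07 tcp [ 0.4889 -0.1135  0.0496] x [-0.183  0.032 -0.983] y [ 0.172  0.985 -0.   ] F [ 2.9 -0.6 -2.2] gap 0.0571 q [-0.27 -0.03  1.9  -0.02  1.45 -1.66]
pack in bay xyz [ 3.710e+00 -3.000e-02  4.934e+01] yaw,tilt,roll [-4.000e-04  1.872e-01 -1.000e-04]
F bay [ 3.  -0.1 -2.2] ft [-0.08 -0.73 -0.06]
```

```bash
python3 -m jog '[[40,2.6,0,0.3,0,-1.15,0],[40,2.6,0,0.2,0,-1.15,0],[40,0,0,0,0,0,0]]'
python3 -m jog '[[40,2.6,0,0.2,0,-1.15,0],[40,2.6,0,0.1,0,-1.15,0],[40,0,0,0,0,0,0]]'
python3 -c "
from p import *
now()"
```

```text
t: 18.32
eef_pos: [0.4884, -0.1134, 0.044]
eef_rot: [0.065, 0.754, -0.056, 0.651]
force: [7.3, -1.8, -7.0]
finger_gap: 0.0568
t: 18.57
eef_pos: [0.4878, -0.1132, 0.0388]
eef_rot: [0.064, 0.741, -0.058, 0.665]
force: [7.0, -1.1, -8.4]
finger_gap: 0.0566
t 18.57 tcp [ 0.4878 -0.1132  0.0388] x [-0.106  0.018 -0.994] y [ 0.172  0.985 -0.   ] F [ 7.  -1.1 -8.4] gap 0.0566 q [-0.27 -0.07  1.96 -0.01  1.36 -1.67]
pack in bay xyz [ 2.44 -0.   42.65] yaw,tilt,roll [-0.0004  0.1079 -0.    ]
F bay [ 7.1  0.1 -8.4] ft [-0.28 -1.51  0.07]
```

Run:
```python
from p import *
from plant import r
for n in ["side","wrist"]:
    p=r.camera_params(n); im,d=r.read_camera(n)
    cv2.imwrite(f"pics/{n}11.png",im[:,:,::-1]); np.savez(f"pics/{n}11.npz",im=im,d=d,**p)
now()
a=cv2.imread("pics/side11.png")[140:225,270:385]
cv2.imwrite("pics/c11.png",cv2.resize(a,None,fx=6.5,fy=6.5,interpolation=2))
```

```text
t 18.67 tcp [ 0.4879 -0.1133  0.0389] x [-0.107  0.019 -0.994] y [0.172 0.985 0.   ] F [ 7.1 -0.9 -7.8] gap 0.0569 q [-0.27 -0.07  1.96 -0.01  1.36 -1.67]
pack in bay xyz [ 2.590e+00 -2.000e-02  4.271e+01] yaw,tilt,roll [-0.0005  0.109   0.    ]
F bay [ 7.2  0.4 -7.8] ft [-0.29 -1.43  0.  ]
```

View pics/c11.png

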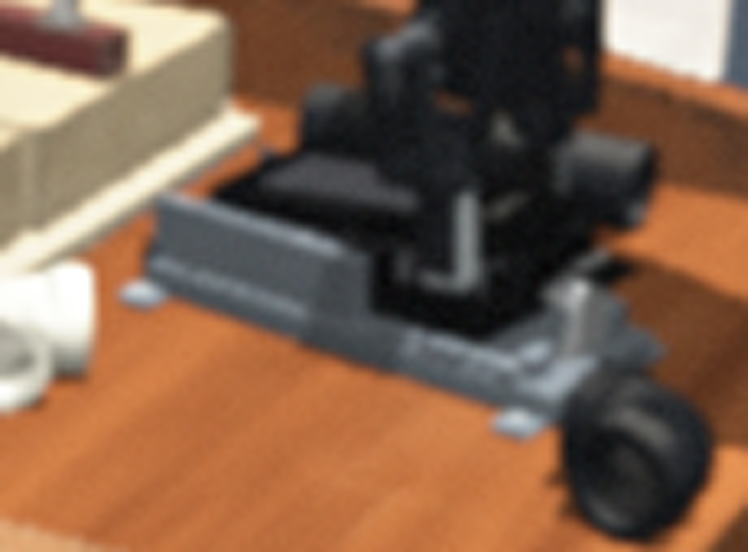

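View pics/wrist11.png

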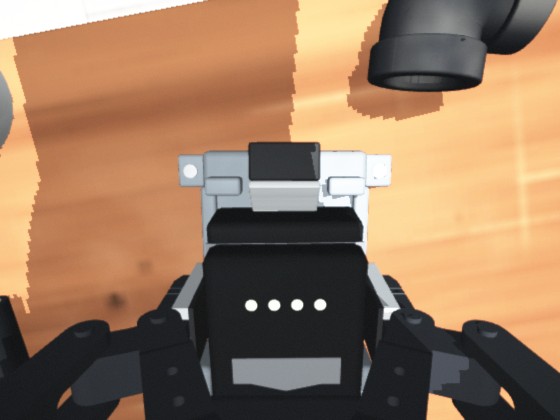

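The heel sits in front of the catch ramp with the toe down between the cheeks and no slip in the grip. I'll continue the swing.

```bash
python3 -m jog '[[40,2,0,0,0,-0.86,0],[40,2,0,0,0,-0.86,0],[40,0,0,0,0,0,0]]'
python3 -c "
from p import *
now()"
python3 -m jog '[[40,2.6,0,0,0,-1.15,0],[40,2.6,0,0,0,-1.15,0],[40,0,0,0,0,0,0]]'
python3 -c "
from p import *
now()"
```

```text
t: 18.92
eef_pos: [0.4874, -0.1132, 0.035]
eef_rot: [0.063, 0.732, -0.058, 0.676]
force: [7.7, -1.1, -6.3]
finger_gap: 0.0569
t 18.92 tcp [ 0.4874 -0.1132  0.035 ] x [-0.077  0.013 -0.997] y [ 0.172  0.985 -0.   ] F [ 7.7 -1.1 -6.3] gap 0.0569 q [-0.27 -0.09  1.98 -0.01  1.33 -1.67]
pack in bay xyz [ 1.930e+00 -1.000e-02  4.036e+01] yaw,tilt,roll [-0.0004  0.0784 -0.0001]
F bay [ 7.7  0.2 -6.3] ft [-0.23 -1.41 -0.02]
t: 19.17
eef_pos: [0.4868, -0.1131, 0.0296]
eef_rot: [0.062, 0.718, -0.06, 0.691]
force: [6.5, -1.3, -6.6]
finger_gap: 0.0572
t 19.17 tcp [ 0.4868 -0.1131  0.0296] x [-0.038  0.007 -0.999] y [ 0.172  0.985 -0.   ] F [ 6.5 -1.3 -6.6] gap 0.0572 q [-0.28 -0.11  2.01 -0.    1.28 -1.67]
pack in bay xyz [ 1.13 -0.   37.08] yaw,tilt,roll [-0.0004  0.0383 -0.    ]
F bay [ 6.6 -0.2 -6.6] ft [-0.28 -1.48  0.04]
```

```bash
python3 -m jog '[[40,2.6,0,0,0,-1.1,0],[40,2,0,0,0,-0.9,0],[40,0,0,0,0,0,0],[40,0,0,0,0,0,0]]'
python3 - <<'E'
from p import *
from plant import r
now()
p=r.camera_params("wrist"); im,d=r.read_camera("wrist")
cv2.imwrite("pics/wrist12.png",im[:,:,::-1]); np.savez("pics/wrist12.npz",im=im,d=d,**p)
E
```

```text
t: 19.5
eef_pos: [0.4868, -0.1131, 0.0251]
eef_rot: [0.061, 0.706, -0.061, 0.703]
force: [7.8, -1.6, -7.4]
finger_gap: 0.0569
t 19.5 tcp [ 0.4868 -0.1131  0.0251] x [-0.005  0.001 -1.   ] y [0.172 0.985 0.   ] F [ 7.8 -1.6 -7.4] gap 0.0569 q [-0.28 -0.13  2.03 -0.    1.24 -1.68]
pack in bay xyz [ 7.900e-01 -1.000e-02  3.426e+01] yaw,tilt,roll [-0.0005  0.0046  0.    ]
F bay [ 8.  -0.2 -7.4] ft [-0.19 -1.26  0.02]
```

View pics/wrist12.png

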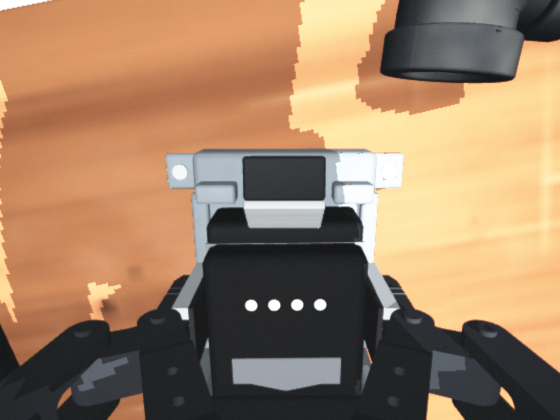

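```bash
python3 -m jog '[[40,0.6,0,0,0,-0.25,0],[40,0,0,0,0,0,0],[40,0,0,0,0,0,0]]'
python3 -m jog '[[40,0.6,0,0,0,0,0],[40,0,0,0,0,0,0],[40,0,0,0,0,0,0]]'
python3 -m jog '[[40,0.6,0,0,0,0,0],[40,0,0,0,0,0,0],[40,0,0,0,0,0,0]]'
python3 -c "
from p import *
now()"
```

```text
t: 19.8
eef_pos: [0.487, -0.1131, 0.0249]
eef_rot: [0.061, 0.705, -0.061, 0.704]
force: [5.3, -2.0, -2.7]
finger_gap: 0.057
t: 20.05
eef_pos: [0.487, -0.1131, 0.0246]
eef_rot: [0.061, 0.705, -0.061, 0.704]
force: [1.6, -0.4, 5.4]
finger_gap: 0.0566
t: 20.3
eef_pos: [0.4871, -0.1131, 0.0246]
eef_rot: [0.061, 0.705, -0.061, 0.704]
force: [-4.6, 0.5, 14.6]
finger_gap: 0.0571
t 20.3 tcp [ 0.4871 -0.1131  0.0246] x [-0.  0. -1.] y [0.172 0.985 0.   ] F [-4.6  0.5 14.6] gap 0.0571 q [-0.28 -0.13  2.03 -0.    1.24 -1.68]
pack in bay xyz [ 1.020e+00 -3.000e-02  3.398e+01] yaw,tilt,roll [-0.0005  0.0005  0.    ]
F bay [-4.6 -0.3 14.6] ft [0.45 0.48 0.04]
```

The pack is on the seat (centre height 33.98 mm against 34, firm contact). Now I'll check the catch.

Run:
```python
from p import *
from plant import r
p=r.camera_params("wrist"); im,d=r.read_camera("wrist")
cv2.imwrite("pics/wrist13.png",im[:,:,::-1]); np.savez("pics/wrist13.npz",im=im,d=d,**p)
cv2.imwrite("pics/c13.png",cv2.resize(im[130:270,180:390,::-1],None,fx=3.6,fy=3.6,interpolation=2))
Rb=Ro.from_euler('z',psi)
for f in ("wrist7","wrist12","wrist13"):
    L=Rb.inv().apply(cloud(f"pics/{f}.npz")[0]-B)*1e3
    k=(abs(L[:,1])<9)&(L[:,0]<-60)&(L[:,0]>-115)&(L[:,2]>44)&(L[:,2]<75)
    if f!="wrist7": k&=(L[:,0]<-75.5+1)
    h=L[k]; print(f,"catch x",np.percentile(h[:,0],[1,50,99]).round(1),"z",np.percentile(h[:,2],[1,50,99]).round(1))
    t=h[h[:,2]>56]; print("  tab x",np.percentile(t[:,0],[1,99]).round(1), "slope",np.polyfit(t[:,0],t[:,2],1)[0].round(3))
```

```text
wrist7 catch x [-101.7  -91.2  -77. ] z [44.5 56.2 58.2]
  tab x [-101.7  -85.2] slope -0.007
wrist12 catch x [-106.5  -96.5  -82.3] z [44.5 53.2 55. ]Traceback (most recent call last):
  File "<stdin>", line 12, in <module>
    return _quantile_unchecked(
        a, q, axis, out, overwrite_input, method, keepdims, weights)
    return _ureduce(a,
                    func=_quantile_ureduce_func,
    ...<5 lines>...
                    overwrite_input=overwrite_input,
                    method=method)
    r = func(a, **kwargs)
    result = _quantile(arr,
                       quantiles=q,
    ...<2 lines>...
                       out=out,
                       weights=wgt)
    slices_having_nans = np.isnan(arr[-1, ...])
                                  ~~~^^^^^^^^^
IndexError: index -1 is out of bounds for axis 0 with size 0
```

View pics/c13.png

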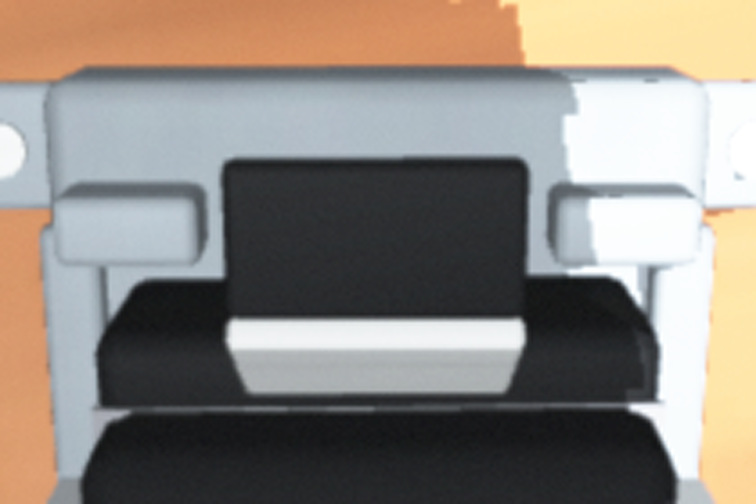

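Run:
```python
from p import *
Rb=Ro.from_euler('z',psi)
for f in ("wrist7","wrist12","wrist13"):
    L=Rb.inv().apply(cloud(f"pics/{f}.npz")[0]-B)*1e3
    k=(abs(L[:,1])<9)&(L[:,0]<-75)&(L[:,0]>-115)&(L[:,2]>43)&(L[:,2]<75)
    h=L[k]; print(f,"catch x",np.percentile(h[:,0],[1,50,99]).round(1),"z",np.percentile(h[:,2],[1,50,99]).round(1))
    t=h[(h[:,2]>50)&(h[:,0]<-88)]; print("  tab slope",np.polyfit(t[:,0],t[:,2],1)[0].round(3))
```

```text
wrist7 catch x [-101.7  -91.1  -76.8] z [43.8 56.2 58.1]
  tab slope 0.009
wrist12 catch x [-106.5  -96.3  -81.7] z [43.6 53.2 55. ]
  tab slope 0.046
wrist13 catch x [-101.6  -92.2  -76.8] z [44.  56.4 57.9]
  tab slope 0.007
```

The catch has snapped home: its front edge is at -76.8 mm and level, the same as when free, and it was -81.7 mm while pushed back. I'll release and retreat.

```bash
python3 -m jog '[[40,-1,0,0,0,0,0],[40,0,0,0,0,0,0],[85,0,0,0,0,0,0],[85,0,0,0,0,0,0],[85,0,0,0,0,0,0]]'
python3 -m jog '[[85,-2,0,0,0,0,0],[85,-10,0,0,0,0,0],[85,-20,0,0,0,0,0],[85,-30,0,0,0,0,0],[85,-35,0,0,0,0,0]]'
python3 -m jog '[[85,-35,0,-10,0,0,0],[85,-25,0,-10,0,0,0],[85,0,0,0,0,0,0],[85,0,0,0,0,0,0]]'
python3 - <<'E'
from p import *
from plant import r
st()
for n in ("wrist","side","scene"):
    p=r.camera_params(n); im,d=r.read_camera(n)
    cv2.imwrite(f"pics/{n}14.png",im[:,:,::-1]); np.savez(f"pics/{n}14.npz",im=im,d=d,**p)
Rb=Ro.from_euler('z',psi)
P,C,uv=cloud("pics/wrist14.npz");L=Rb.inv().apply(P-B)
k=(np.abs(sd(L-[0,0,.034],PACK[:1]))<.006)&(L[:,2]>.048)&(uv[:,1]<265)
h=L[k]; A=np.linalg.lstsq(np.c_[h[:,:2],np.ones(len(h))],h[:,2],rcond=None)[0]
print("top plane slopes,z",A.round(4),"x",np.percentile(h[:,0],[.5,99.5]),"y",np.percentile(h[:,1],[1,99]))
k=(abs(L[:,1])<.009)&(L[:,0]<-.075)&(L[:,0]>-.115)&(L[:,2]>.043)&(L[:,2]<.075);print("catch x",np.percentile(L[k,0],[1,99]),"z",np.percentile(L[k,2],[50,99]))
E
```

```text
t: 20.77
eef_pos: [0.4869, -0.1131, 0.0245]
eef_rot: [0.061, 0.705, -0.061, 0.704]
force: [0.6, -0.5, 0.7]
finger_gap: 0.0851
t: 21.18
eef_pos: [0.4863, -0.1129, 0.1225]
eef_rot: [0.061, 0.705, -0.061, 0.704]
force: [1.1, 0.6, -0.1]
finger_gap: 0.0847
t: 21.52
eef_pos: [0.4677, -0.1098, 0.184]
eef_rot: [0.061, 0.703, -0.061, 0.706]
force: [0.7, -0.3, 0.1]
finger_gap: 0.0851
t 21.52 tcp [ 0.4677 -0.1098  0.184 ] x [ 0.003 -0.001 -1.   ] y [ 0.172  0.985 -0.   ] F [ 0.7 -0.3  0.1] gap 0.0851 q [-0.28 -0.31  1.91 -0.    1.53 -1.68]
top plane slopes,z [0.0143 0.0006 0.0517] x [-0.07300742 -0.01632998] y [-0.0273395   0.02838408]
catch x [-0.10187955 -0.07650603] z [0.05622044 0.05806681]
```

View pics/wrist14.png

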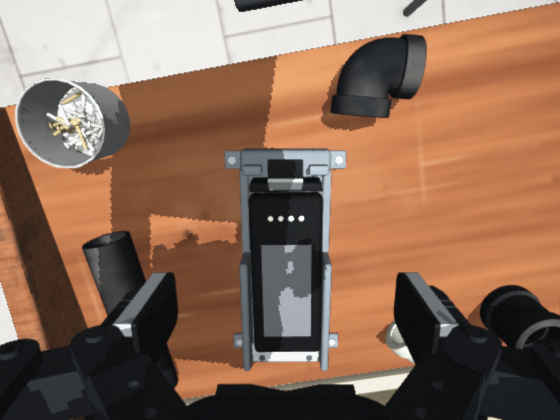

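View pics/side14.png

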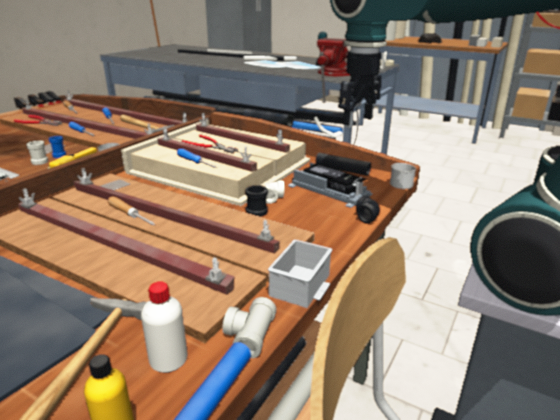

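Run:
```python
from p import *
Rb=Ro.from_euler('z',psi)
for f in ("wrist14","wrist6"):
    P,C,uv=cloud(f"pics/{f}.npz")
    L=Rb.inv().apply(P-B) if f=="wrist14" else Ro.from_euler('z',.0467).inv().apply(P-[.5066,.0538,0])
    z0=.052 if f=="wrist14" else .036
    for a,b in ((-.07,-.05),(-.04,-.02),(0,.02),(.03,.05),(.055,.065)):
        k=(abs(L[:,1])<.025)&(L[:,0]>a)&(L[:,0]<b)&(abs(L[:,2]-z0)<.01); print(f,a,k.sum(),np.median(L[k,2])-z0)
P,C,uv=cloud("pics/wrist14.npz");L=Rb.inv().apply(P-B)
k=(abs(L[:,1])<.02)&(L[:,0]>.04)&(L[:,2]>.047)&(L[:,2]<.06);print("toe top end x",np.percentile(L[k,0],[98,99.5]))
```

```text
wrist14 -0.07 1600 -0.0008933857713670987
wrist14 -0.04 1474 -0.0006227835740248086
wrist14 0 1318 -0.0005136408634692294
wrist14 0.03 1196 -0.0004937641372465273
wrist14 0.055 564 -0.001055512728031456
wrist6 -0.07 2503 -0.00091526732008268
wrist6 -0.04 2262 -0.0005845327905504225
wrist6 0 1955 -0.00046182707841564
wrist6 0.03 1744 -0.0004603154926200795
wrist6 0.055 776 -0.0009892744187375221
toe top end x [0.06665184 0.06733667]
```

The top profile in the bay matches the one on the bench to within 0.1 mm, so the pack is flat and fully down. I'm handing in.

```bash
python3 -c "
from plant import r
print(r.hand_in()); print(r.get_state()['t'])"
```

```text
the job is handed in; nothing more can be done
None
the job is handed in; nothing more can be done
```

The battery pack is on charge in the bay, with its tongue under the lip and the catch snapped over the heel. I handed the job in at about 21.7 s of the 58 s allowed.

I pulled the pack out of the bin by its toe end, laid it flat and right way up near x = 0.507, y = 0.054, and let go. Then I took it again about 51 mm behind its middle, slid the tongue under the lip with the heel raised (tilt 0.34 easing to 0.23 rad), and swung the heel down.

**Last checks:**
- **Seat:** the pack's centre was at 33.98 mm against 34 mm nominal. Its top measured the same profile in the bay as on the bench, to within 0.1 mm, so it is flat and fully down.
- **Catch:** its front edge went from -81.7 mm while pushed back to about -76.5 mm after release, matching -76.8 mm when free.
- **Surroundings:** the gripper was open and clear of everything. The loose fittings looked unmoved in the last pictures, but I did not measure each one.
- **Forces:** the highest wrist force component I read was about 15 N.

**What disagreed:**
- **Pack position before insertion:** with the pack held above the bay, the scene and side cameras put it about 6 mm further back than the wrist camera did. I trusted the wrist camera; the seat touch matched its height, and the pack then went in without side force.
- **Downward force during the swing:** I saw about 4 N more than the pack's weight, and did not find the cause. It went away once the pack seated.

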